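Nuts for the bar

TASK

Take the copper cup of nuts out from under the glass shelf without knocking the shelf, and tip it over the white fluted bowl so that all six nuts end up in the bowl. Then stand the empty cup upright, flat on the round wooden tray with the two used glasses, and let go. Leave the bowl and everything else standing where it is.

Things in the scene. Friction and masses are not known exactly. Their poses are not given: they have to be found in the camera images.
- cup: Copper tumbler, no handle, loose, about 180 g plus six nuts (filled to about 50 mm). On the counter under the glass shelf near its front edge, in one of two places (the steel cup is in the other). 65 mm across at the foot, widening evenly to 70 mm at the rim, 90 mm tall, wall 2 mm, floor 5 mm. Origin: centre of its underside, z up its axis (round: x, y mean nothing).
- nut0: One of six hard brown macadamia nuts in the shell, loose, almost round, 23 mm thick and 25 mm long, 11 g. Origin: its centre. Starts in the copper cup. The shells slide on the polished cup: they run out once its wall slopes down about 15 to 20 degrees.
- nut1: One of six hard brown macadamia nuts in the shell, loose, almost round, 23 mm thick and 25 mm long, 11 g. Origin: its centre. Starts in the copper cup. The shells slide on the polished cup: they run out once its wall slopes down about 15 to 20 degrees.
- nut2: One of six hard brown macadamia nuts in the shell, loose, almost round, 23 mm thick and 25 mm long, 11 g. Origin: its centre. Starts in the copper cup. The shells slide on the polished cup: they run out once its wall slopes down about 15 to 20 degrees.
- nut3: One of six hard brown macadamia nuts in the shell, loose, almost round, 23 mm thick and 25 mm long, 11 g. Origin: its centre. Starts in the copper cup. The shells slide on the polished cup: they run out once its wall slopes down about 15 to 20 degrees.
- nut4: One of six hard brown macadamia nuts in the shell, loose, almost round, 23 mm thick and 25 mm long, 11 g. Origin: its centre. Starts in the copper cup. The shells slide on the polished cup: they run out once its wall slopes down about 15 to 20 degrees.
- nut5: One of six hard brown macadamia nuts in the shell, loose, almost round, 23 mm thick and 25 mm long, 11 g. Origin: its centre. Starts in the copper cup. The shells slide on the polished cup: they run out once its wall slopes down about 15 to 20 degrees.
- white_bowl: White fluted ceramic bowl with a gilt rim, empty, loose, 450 g, in one of two places (the navy bowl is in the other). 72 mm across at the foot, 140 mm at the rim (146 over the flutes), 62 mm tall, wall 4 mm, floor 6 mm. Origin: centre of its underside, z up.
- tray: Round dark wooden tray, fixed, 260 mm across. Origin: centre of its underside, z up. Flat floor 10 mm above the counter out to 122 mm from the centre, then a rim 8 mm wide, 19 mm above the counter. The used glasses stand about 70 mm from the centre along its +y, 50 mm to either side in x; the -y half is free for the empty cup.
- shelf: Counter shelf, fixed: glass board on a brass frame, open all round. Origin: centre of its footprint on the counter, z up; front (to the robot) is its -x. 200 mm deep (x), 340 wide (y); 240 mm free below, glass top at 258, glassware on it up to 450. Legs 12 mm thick at x +-92, y +-164. The cups stand at about x -55, y +-75: 45 mm inside the front edge, no room for a gripper upright above.
- steel_cup: Empty steel tumbler of the same size as the copper cup, loose bystander, also under the shelf; origin centre of underside.
- navy_bowl: Dark navy fluted bowl of the same size as the white bowl, empty, loose bystander; origin centre of underside.
- glass_a: Used rocks glass on the tray, loose bystander, 80 mm across the rim, 88 mm tall; origin centre of underside.
- glass_b: Second used rocks glass on the tray, same as the first.
- basket: Brass wire basket of oranges, loose bystander, 160 mm across, 135 mm tall with the fruit; origin centre of underside.
- bottle: Amber bottle, loose bystander, 76 mm across, 240 mm tall; origin centre of underside.

How it is judged (in metres and radians):
On the way, in this order (a step that is already met when the one before it is completed fails the run):
1. the copper cup, held in the gripper, is tipped well over (more than 60 degrees) above the white bowl (angle between cup's own z axis and vertical above 1.05 rad and horizontal distance between cup and white_bowl below 0.2 m and height (world z) of cup above 0.06 m and contact force between the fingers and cup above 0.5 N), for 0.1 s.
2. all six nuts are in the white bowl (horizontal distance between each of nut0, nut1, nut2, nut3, nut4, nut5 and white_bowl below 0.062 m and z of nut0 in the frame of white_bowl between 0 and 0.062 m and z of nut1 in the frame of white_bowl between 0 and 0.062 m and z of nut2 in the frame of white_bowl between 0 and 0.062 m and z of nut3 in the frame of white_bowl between 0 and 0.062 m and z of nut4 in the frame of white_bowl between 0 and 0.062 m and z of nut5 in the frame of white_bowl between 0 and 0.062 m), for 0.2 s.
At the end, for the whole second after the job is handed in: All six nuts at rest in the white bowl below its rim; bowl upright within 40 mm of its start; copper cup upright (within 3.4 degrees), released and at rest, flat on the tray floor, its axis within 92 mm of the tray centre; all else within 30 mm of its start (all of step 2 and linear speed of each of nut0, nut1, nut2, nut3, nut4, nut5 below 0.05 m/s and angle between white_bowl's own z axis and vertical below 0.1 rad and horizontal distance between cup and tray below 0.092 m and z of cup in the frame of tray between 0.005 and 0.015 m and angle between cup's own z axis and vertical below 0.06 rad and linear speed of cup below 0.02 m/s and contact force between the fingers and cup below 0.05 N); the robot touches nothing.
It fails at once if the glass shelf is knocked (more than 5 N) (contact force between anything else and shelf above 5 N).
It fails at once if the white bowl is moved more than 40 mm (distance of white_bowl from where it was at the start of the episode above 0.04 m).
It fails at once if another thing (steel cup, navy bowl, a glass, basket, bottle) is moved more than 30 mm (distance of any of steel_cup, navy_bowl, glass_a, glass_b, basket, bottle from where it was at the start of the episode above 0.03 m).
It also fails if it takes over 64 s, if anything falls off the work surface, if the arm or the gripper's body presses on something with over 40 N, if the wrist force passes 120 N, or if a joint passes its speed limit or range.

ROBOT

A 6-joint arm with a two-finger parallel gripper is mounted at the origin on the work surface. World frame = base frame: x ahead of the robot, y to its left, z up, the work surface at z = 0. Lengths are in mm, angles in degrees, forces in N, time in s.
With the tool pointing down it reaches from about 300 to 850 mm from the base axis. Payload 4.2 kg.
Tool frame: the origin (TCP) lies on the centre line of the jaws, within the pads' length; the fingertips stand 14 mm ahead of it and the grasp point (between the pads) lies 5 mm behind it; z points along the fingers, y is the line along which they close (so a half turn about z gives the same grasp; the last joint's range is limited). The gripper opens to 91 mm and grips with 3 to 60 N. Pads are 32 mm wide; open, the fingers measure 118 mm over their backs; the gripper's body (76 mm by 178 mm) begins 60 mm behind the grasp point.
Start: joints at [70.073, 18.312, 89.639, -0, 72.044, -1.146], TCP at [185.13, 544.398, 227.976] pointing down, gripper open.
Joint ranges: [-177.97, 177.97], [-48.28, 115.42], [12.27, 149.76], [-77.06, 257.06], [2.81, 150.46], [-146.56, 146.56]. Speed limits (degrees/s): [147.25, 147.25, 180, 180, 180, 180].

INTERFACE

Orientations are given as [roll, pitch, yaw] about the fixed x, y, z axes, in that order (R = Rz(yaw) Ry(pitch) Rx(roll)).
In Python, from workcell import * gives the robot as it stands. The module is installed in compiled form; this text tells all that it offers.
- The arm moves only by the shell command python3 -m crank 'ROWS' [FORCE]. ROWS is JSON, a list of rows, each an object of numbers: "grip": the finger opening in m, from 0 to 0.0912; "x", "y", "z": the shift along the tool's x, y, z in m; "yaw": the turn about the tool's z in rad. In form: [{"grip": .., "x": .., "y": .., "z": .., "yaw": ..}, ...]. A call has exactly 5 rows; each row is the pose to reach, as a shift and turn from the pose commanded when the call began, along the tool's axes at that moment; what a row does not reach only later rows make up. A row lasts 1/12 s, in which the tool goes at most 41.7 mm and 7.16 degrees, less where a joint would pass 70% of its speed; a pose out of reach is approached as far as the arm can. A call with a gripper value outside its range is refused whole. The fingers move at their own pace and stop on an object; FORCE is the grip in N (left out, the last holds). Time passes only in rows, so rows that repeat a pose let the fingers close, or fill a call up. It gives the time, the measured TCP pose, the force, the opening and the grip force at its end, in the units of the state.
- state(): the state, without advancing time (a new reading comes with each control period).
- grab_frame(name): name is "scene" or "top" or "wrist"; returns the picture (420x560x3 uint8, red, green, blue); there is no depth.
- camera_model(name): a dict with "intrinsics" (3x3 intrinsics, pixels), "R" (3x3) and "t" (3): a world point X has camera coordinates R X + t. Camera axes: x right, y down, z forward; pixel columns grow to the right and rows downward; lengths in mm; the calibration is good to about 2 mm. A picture is of the moment at which its call begins: read the wrist's pose just before it. camera_model takes no time and is no camera call; for the wrist camera it gives the pose at the moment of the call.
- job_done(): hands the job in; it is judged then, once.
The state is a dict: "time_s": time; "qpos": joint angles; "qvel": joint speeds; "effort": joint torques, N m; "ee_pos": TCP position; "ee_rot": TCP orientation; "force": force on the tool from outside, world axes, zero at the start; "torque": the same for the moment, N m; "gripper_width": finger opening in mm; "gripper_force": force on a finger pad.
Only numpy, scipy, OpenCV 4.12 (cv2) and the standard library are available. Lean on these libraries where they do the work, as an engineer would, in place of code of your own. Each camera call takes 0.05 s, during which the arm holds its last target. There are 200 camera calls.

## Working session

There is one attempt and no reset: what is moved stays moved. The work goes in short steps, Python scripts to look and compute and a shell command to move; the robot and the scene stay as the last step left them, time stands still between calls to the robot, and variables do not carry over. Pictures are saved under pics/ and viewed, at most 10 in all, crops included, and the job is handed in when it is done.

```bash
ls; mkdir -p pics
python3 - <<'E'
from workcell import *
import cv2,numpy as np
print(state())
for n in("scene","top","wrist"):
    m=camera_model(n); print(n,m)
    cv2.imwrite(f"pics/{n}0.png",cv2.cvtColor(grab_frame(n),cv2.COLOR_RGB2BGR))
a=[cv2.imread(f"pics/{n}0.png") for n in("scene","top")]
E
```

```text
pics
{'time_s': 0.0, 'qpos': array([ 7.00714908e+01,  1.83491070e+01,  8.97067068e+01, -1.65411980e-03,
        7.20421095e+01, -1.14490022e+00]), 'qvel': array([ 0.05833063, -0.05336487, -0.06047656, -0.01537355, -0.02203424,
       -0.07510768]), 'effort': array([ 3.14795143e-03, -4.12459517e+01, -2.31975174e+01,  7.30903423e-02,
        4.58248041e-02, -1.36740055e-04]), 'ee_pos': array([184.98198013, 543.92724576, 227.14361261]), 'ee_rot': array([-1.79902065e+02, -3.84251969e-04,  1.61216902e+02]), 'force': array([ 0.72769834, -0.24446686,  0.04767486]), 'torque': array([-0.02171287, -0.06785707,  0.02109277]), 'gripper_force': 0.0, 'gripper_width': 91.39103753883344}
scene {'intrinsics': array([[434.10197986,   0.        , 276.57673361],
       [  0.        , 434.10197986, 207.92963989],
       [  0.        ,   0.        ,   1.        ]]), 'R': array([[ 0.18310193, -0.98308732, -0.00360552],
       [-0.93366032, -0.17274537, -0.31374741],
       [ 0.30781826,  0.06081409, -0.94949964]]), 't': array([-116.36430329,  494.51077274, 1020.40593749])}
top {'intrinsics': array([[498.74242561,   0.        , 281.11934667],
       [  0.        , 498.74242561, 202.76855725],
       [  0.        ,   0.        ,   1.        ]]), 'R': array([[ 0.01479719, -0.99988265, -0.00396683],
       [-0.99061606, -0.01412073, -0.13594271],
       [ 0.13587074,  0.00594118, -0.99070876]]), 't': array([ -33.15249435,  521.74755746, 1604.45402117])}
wrist {'intrinsics': array([[355.899219  ,   0.        , 276.50002838],
       [  0.        , 355.899219  , 213.77302691],
       [  0.        ,   0.        ,   1.        ]]), 'R': array([[ 0.3219768 ,  0.94674686, -0.00114948],
       [ 0.91757025, -0.31175464,  0.24672633],
       [ 0.23322902, -0.08049489, -0.96908451]]), 't': array([-575.20670197,  -27.52229547,  390.16478281])}
```

View pics/scene0.png

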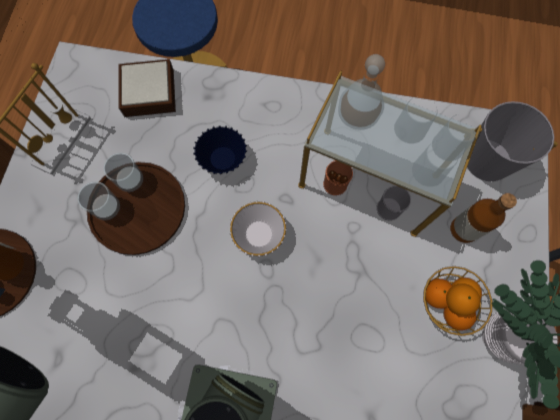

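View pics/top0.png

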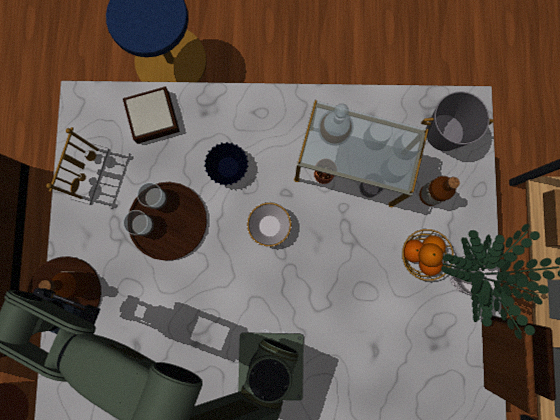

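Scene view: copper cup with nuts is at about (337,177) under the shelf's left front, steel cup (393,203), white bowl (259,229), navy bowl (220,150), tray (137,207) with the glasses at its upper left. The top view agrees: copper (323,172), white bowl (270,226), tray (167,220).

```bash
cat > h.py <<'E'
from workcell import *
import cv2,numpy as np
def ray(m,p):
    K,R,t=map(np.asarray,(m["intrinsics"],m["R"],m["t"]))
    d=R.T@np.linalg.inv(K)@np.array([p[0],p[1],1.]); return -R.T@t,d/np.linalg.norm(d)
def plane(m,p,z):
    c,d=ray(m,p); return c+d*(z-c[2])/d[2]
def tri(ms,ps):
    A=np.zeros((3,3));b=np.zeros(3)
    for m,p in zip(ms,ps):
        c,d=ray(m,p);P=np.eye(3)-np.outer(d,d);A+=P;b+=P@c
    return np.linalg.solve(A,b)
def proj(m,X):
    u=np.asarray(m["intrinsics"])@(np.asarray(m["R"])@np.asarray(X,float)+m["t"]); return u[:2]/u[2]
def shot(n,f):
    m=camera_model(n); im=cv2.cvtColor(grab_frame(n),cv2.COLOR_RGB2BGR); cv2.imwrite(f,im); return m,im
def blob(im,lo,hi,box):
    hsv=cv2.cvtColor(im,cv2.COLOR_BGR2HSV); k=cv2.inRange(hsv,np.array(lo),np.array(hi)); z=np.zeros_like(k)
    x0,y0,x1,y1=box; z[y0:y1,x0:x1]=k[y0:y1,x0:x1]
    z=cv2.morphologyEx(z,cv2.MORPH_CLOSE,np.ones((3,3)))
    cs=cv2.findContours(z,cv2.RETR_EXTERNAL,cv2.CHAIN_APPROX_NONE)[0]
    return max(cs,key=cv2.contourArea)
E
python3 - <<'E'
from h import *
ms={n:camera_model(n) for n in("scene","top")}
im={n:cv2.imread(f"pics/{n}0.png") for n in ms}
# tiles: zoomed crops in one picture
c=[cv2.resize(im["scene"][140:230,300:430],None,fx=3,fy=3,interpolation=2),cv2.resize(im["top"][150:205,290:385],(390,270),interpolation=2),
   cv2.resize(im["scene"][195:265,220:300],(390,270),interpolation=2),cv2.resize(im["top"][195:255,235:305],(390,270),interpolation=2)]
cv2.imwrite("pics/tiles.png",np.vstack([np.hstack(c[:2]),np.hstack(c[2:])]))
for n,pt in dict(scene=dict(cu=(337,177),st=(393,203),wb=(259,229),nb=(220,150),tr=(137,207)),top=dict(cu=(323,172),wb=(270,226),nb=(227,164),tr=(167,220))).items():
    for k,p in pt.items(): print(n,k,[plane(ms[n],p,z).round() for z in (0,60,90)])
# tray: brown blob
for n,box in dict(scene=(70,150,200,270),top=(110,165,220,275)).items():
    cc=blob(im[n],(0,40,20),(25,255,140),box); print(n,"tray",cv2.fitEllipse(cv2.convexHull(cc)),plane(ms[n],cv2.fitEllipse(cv2.convexHull(cc))[0],19))
    # white bowl outline by gilt rim
    b=dict(scene=(225,198,293,262),top=(240,198,300,252))[n]
    cc=blob(im[n],(10,70,60),(35,255,255),b); e=cv2.fitEllipse(cv2.convexHull(cc)); print(n,"bowl",e,plane(ms[n],e[0],62))
E
```

```text
scene cu [array([ 653., -168.,    0.]), array([ 627., -164.,   60.]), array([ 614., -162.,   90.])]
scene st [array([ 605., -329.,    0.]), array([ 582., -317.,   60.]), array([ 570., -310.,   90.])]
scene wb [array([466.,  16.,   0.]), array([450.,  11.,  60.]), array([442.,   8.,  90.])]
scene nb [array([675., 172.,   0.]), array([648., 158.,  60.]), array([634., 151.,  90.])]
scene tr [array([466., 356.,   0.]), array([451., 332.,  60.]), array([443., 320.,  90.])]
top cu [array([ 634., -166.,    0.]), array([ 622., -161.,   60.]), array([ 616., -159.,   90.])]
top wb [array([448.,  11.,   0.]), array([443.,   9.,  60.]), array([440.,   8.,  90.])]
top nb [array([657., 160.,   0.]), array([644., 153.,  60.]), array([638., 150.,  90.])]
top tr [array([463., 356.,   0.]), array([457., 342.,  60.]), array([454., 335.,  90.])]
scene tray ((135.5071563720703, 208.10487365722656), (89.69908142089844, 99.8289794921875), 62.23810958862305) [457.67136362 351.78858517  19.        ]
scene bowl ((257.65887451171875, 228.36488342285156), (53.62915802001953, 55.62314224243164), 81.39633178710938) [450.6753348   14.15732603  62.        ]
top tray ((166.69039916992188, 220.77760314941406), (77.32676696777344, 79.69461822509766), 47.72600173950195) [458.91545611 352.1892807   19.        ]
top bowl ((268.85174560546875, 224.0973663330078), (43.65876770019531, 44.21952438354492), 106.33071899414062) [448.75217843  12.69893476  62.        ]
```

View pics/tiles.png

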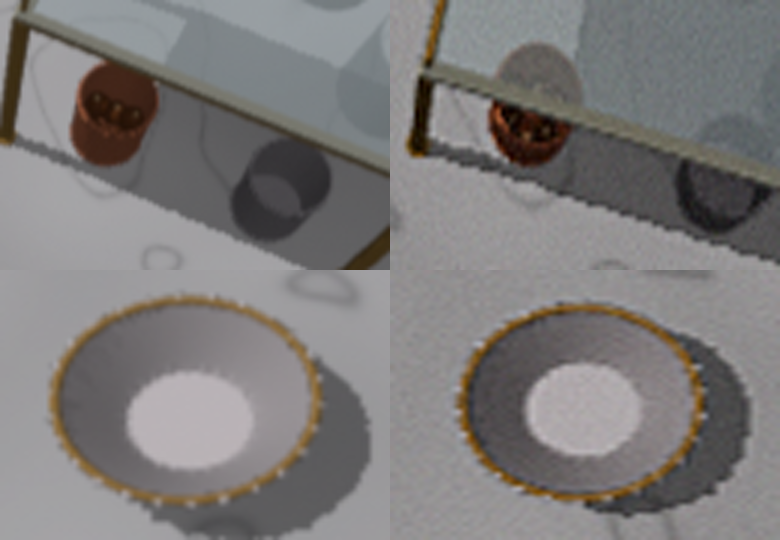

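```bash
python3 -m crank '[{"z":-0.02},{"z":-0.03},{"z":-0.04},{"z":-0.04},{"z":-0.04}]'; python3 -c "
from h import *
s=state();print(s['qpos'].round(2),s['ee_pos'].round(1),s['ee_rot'].round(2))"
```

```text
[70.07 18.34 89.69  0.   72.04 -1.15] [185.  544.1 227.3] [-179.93   -0.    161.22]validation failed for argument at $[0]...
```

The tiles show the copper cup's rim at about scene (339,171) / top (326,169), its front edge just clear of the shelf's front edge; the white bowl's gilt rim is clear in both views.

```bash
python3 -m crank '[{"grip":0.09,"x":0,"y":0,"z":-0.03,"yaw":0},{"grip":0.09,"x":0,"y":0,"z":-0.06,"yaw":0},{"grip":0.09,"x":0,"y":0,"z":-0.06,"yaw":0},{"grip":0.09,"x":0,"y":0,"z":-0.06,"yaw":0},{"grip":0.09,"x":0,"y":0,"z":-0.06,"yaw":0}]'; python3 -c "
from h import *
ms=[camera_model('scene'),camera_model('top')]
print(tri(ms,[(339,171),(326,168.5)]),plane(ms[0],(339,171),90),plane(ms[1],(326,168.5),90))
s=state();print(s['time_s'],s['qpos'].round(2),s['ee_pos'].round(1),s['ee_rot'].round(2))"
```

```text
time_s: 0.57
ee_pos: [185.0, 544.0, 287.2]
ee_rot: [-179.9, -0.0, 161.2]
force: [-0.3, -0.1, 0.4]
gripper_width: 90.2
gripper_force: 0.0
[ 623.6464113  -165.00424001  108.73979441] [ 631.88425907 -164.74948347   90.        ] [ 627.68441994 -168.18325433   90.        ]
0.5667 [70.07 16.58 83.61  0.   79.87 -1.15] [185.  544.  287.2] [-179.93   -0.    161.22]
```

```bash
cat > s.py <<'E'
from h import *
s=state();print(s['time_s'],s['qpos'].round(1),s['ee_pos'].round(1),s['ee_rot'].round(1),s['gripper_width'].round(1),s['gripper_force'].round(1))
E
python3 -m crank '[{"grip":0.09,"x":0,"y":0,"z":-0.04,"yaw":0},{"grip":0.09,"x":0,"y":0,"z":-0.08,"yaw":0},{"grip":0.09,"x":0,"y":0,"z":-0.12,"yaw":0},{"grip":0.09,"x":0,"y":0,"z":-0.16,"yaw":0},{"grip":0.09,"x":0,"y":0,"z":-0.2,"yaw":0}]' >/dev/null; python3 s.py
python3 -m crank '[{"grip":0.09,"x":0,"y":0,"z":-0.04,"yaw":0},{"grip":0.09,"x":0,"y":0,"z":-0.08,"yaw":0},{"grip":0.09,"x":0,"y":0,"z":-0.12,"yaw":0},{"grip":0.09,"x":0,"y":0,"z":-0.16,"yaw":0},{"grip":0.09,"x":0,"y":0,"z":-0.2,"yaw":0}]' >/dev/null; python3 s.py
python3 -m crank '[{"grip":0.09,"x":0,"y":0,"z":-0.04,"yaw":0},{"grip":0.09,"x":0,"y":0,"z":-0.08,"yaw":0},{"grip":0.09,"x":0,"y":0,"z":-0.12,"yaw":0},{"grip":0.09,"x":0,"y":0,"z":-0.16,"yaw":0},{"grip":0.09,"x":0,"y":0,"z":-0.2,"yaw":0}]' >/dev/null; python3 s.py
```

```text
Traceback (most recent call last):
  File "s.py", line 2, in <module>
    s=state();print(s['time_s'],s['qpos'].round(1),s['ee_pos'].round(1),s['ee_rot'].round(1),s['gripper_width'].round(1),s['gripper_force'].round(1))
                                                                                             ^^^^^^^^^^^^^^^^^^^^^^^^
AttributeError: 'float' object has no attribute 'round'
Traceback (most recent call last):
  File "s.py", line 2, in <module>
    s=state();print(s['time_s'],s['qpos'].round(1),s['ee_pos'].round(1),s['ee_rot'].round(1),s['gripper_width'].round(1),s['gripper_force'].round(1))
                                                                                             ^^^^^^^^^^^^^^^^^^^^^^^^
AttributeError: 'float' object has no attribute 'round'
Traceback (most recent call last):
  File "s.py", line 2, in <module>
    s=state();print(s['time_s'],s['qpos'].round(1),s['ee_pos'].round(1),s['ee_rot'].round(1),s['gripper_width'].round(1),s['gripper_force'].round(1))
                                                                                             ^^^^^^^^^^^^^^^^^^^^^^^^
AttributeError: 'float' object has no attribute 'round'
```

```bash
sed -i "s/s\['gripper_width'\].round(1),s\['gripper_force'\].round(1)/round(s['gripper_width'],1),round(s['gripper_force'],1)/" s.py; python3 s.py
python3 -m crank '[{"grip":0.09,"x":0,"y":0,"z":-0.04,"yaw":0},{"grip":0.09,"x":0,"y":0,"z":-0.08,"yaw":0},{"grip":0.09,"x":0,"y":0,"z":-0.12,"yaw":0},{"grip":0.09,"x":0,"y":0,"z":-0.16,"yaw":0},{"grip":0.09,"x":0,"y":0,"z":-0.2,"yaw":0}]' >/dev/null; python3 s.py
```

```text
1.8167 [ 6.990e+01  2.300e+01  1.240e+01  1.000e-01  1.428e+02 -1.300e+00] [162.3 477.2 688.7] [178.2   0.  161.2] 89.9 0.0
2.2333 [ 6.970e+01  1.930e+01  1.230e+01  1.000e-01  1.456e+02 -1.400e+00] [145.2 426.8 719.8] [177.2   0.  161.2] 89.6 0.0
```

```bash
python3 -m crank '[{"grip":0.09,"x":0,"y":0,"z":0,"yaw":0},{"grip":0.09,"x":0,"y":0,"z":0,"yaw":0},{"grip":0.09,"x":0,"y":0,"z":0,"yaw":0},{"grip":0.09,"x":0,"y":0,"z":0,"yaw":0},{"grip":0.09,"x":0,"y":0,"z":0,"yaw":0}]' >/dev/null; python3 s.py
python3 -m crank '[{"grip":0.09,"x":0,"y":0,"z":0.04,"yaw":0},{"grip":0.09,"x":0,"y":0,"z":0.08,"yaw":0},{"grip":0.09,"x":0,"y":0,"z":0.12,"yaw":0},{"grip":0.09,"x":0,"y":0,"z":0.16,"yaw":0},{"grip":0.09,"x":0,"y":0,"z":0.2,"yaw":0}]' >/dev/null; python3 s.py
```

```text
2.65 [ 6.970e+01  1.940e+01  1.240e+01  1.000e-01  1.456e+02 -1.400e+00] [145.8 428.6 718.5] [177.3  -0.  161.2] 89.7 0.0
3.0667 [ 6.970e+01  4.900e+00  6.200e+01  1.000e-01  1.103e+02 -1.500e+00] [148.  435.2 549. ] [177.2   0.  161.2] 90.3 0.0
```

Pushing past reach tilts the tool, and the tilt then stays. I'll use the joint limits (up and back) to bring the tool towards the horizontal.

```bash
python3 -m crank '[{"grip":0.09,"x":0,"y":-0.03,"z":-0.03,"yaw":0},{"grip":0.09,"x":0,"y":-0.06,"z":-0.06,"yaw":0},{"grip":0.09,"x":0,"y":-0.09,"z":-0.09,"yaw":0},{"grip":0.09,"x":0,"y":-0.12,"z":-0.12,"yaw":0},{"grip":0.09,"x":0,"y":-0.15,"z":-0.15,"yaw":0}]' >/dev/null; python3 s.py
python3 -m crank '[{"grip":0.09,"x":0,"y":-0.03,"z":-0.03,"yaw":0},{"grip":0.09,"x":0,"y":-0.06,"z":-0.06,"yaw":0},{"grip":0.09,"x":0,"y":-0.09,"z":-0.09,"yaw":0},{"grip":0.09,"x":0,"y":-0.12,"z":-0.12,"yaw":0},{"grip":0.09,"x":0,"y":-0.15,"z":-0.15,"yaw":0}]' >/dev/null; python3 s.py
python3 -m crank '[{"grip":0.09,"x":0,"y":-0.03,"z":-0.03,"yaw":0},{"grip":0.09,"x":0,"y":-0.06,"z":-0.06,"yaw":0},{"grip":0.09,"x":0,"y":-0.09,"z":-0.09,"yaw":0},{"grip":0.09,"x":0,"y":-0.12,"z":-0.12,"yaw":0},{"grip":0.09,"x":0,"y":-0.15,"z":-0.15,"yaw":0}]' >/dev/null; python3 s.py
```

```text
3.4833 [ 6.890e+01 -1.900e+00  4.610e+01  1.000e-01  1.331e+02 -2.200e+00] [ 97.9 287.9 692. ] [177.3  -0.  161.2] 90.1 0.0
3.9 [ 67.   -5.8  30.8   0.4 150.4  -3.9] [ 53.1 157.  775.6] [1.755e+02 1.000e-01 1.612e+02] 90.1 0.0
4.3167 [ 64.9 -13.8  38.    0.5 150.4  -5.9] [ 23.7  80.5 764.9] [174.6   0.4 161.2] 90.0 0.0
```

```bash
cat > fk.py <<'E'
import numpy as np
D=[(18.349,89.7067,72.042,184.98,543.93,227.14),(16.58,83.61,79.87,185,544,287.2),(23,12.4,142.8,162.3,477.2,688.7),(19.4,12.4,145.6,145.8,428.6,718.5),
(4.9,62,110.3,148,435.2,549),(-1.9,46.1,133.1,97.9,287.9,692),(-5.8,30.8,150.4,53.1,157,775.6),(-13.8,38,150.4,23.7,80.5,764.9)]
A=[];b=[]
for a,c,e,x,y,z in D:
    q1,q2,q3=np.radians([a,a+c,a+c+e]); 
    A+=[[1,0,np.sin(q1),np.sin(q2),np.cos(q2),np.sin(q3)],[0,1,np.cos(q1),np.cos(q2),-np.sin(q2),np.cos(q3)]]; b+=[np.hypot(x,y),z]
P,res,rk,sv=np.linalg.lstsq(np.array(A),np.array(b),rcond=1e-4)
def fk(a,c,e):
    q1,q2,q3=np.radians([a,a+c,a+c+e]); return P@[1,0,np.sin(q1),np.sin(q2),np.cos(q2),np.sin(q3)],P@[0,1,np.cos(q1),np.cos(q2),-np.sin(q2),np.cos(q3)]
if __name__=="__main__":
    print(P.round(1),rk,sv.round(3),(np.array(A)@P-b).round(1))
    for q in [(78,12.3,90),(60,12.3,108),(50,30,100),(20,30,130)]: print(q,fk(*q))
E
python3 fk.py
```

```text
[-5.000e-01  1.553e+02  5.931e+02  4.170e+02  2.500e+01  3.381e+02] 6 [5.494 3.868 1.219 1.078 0.452 0.018] [-0.1 -0.  -0.2  0.1 -0.2  0.1  0.2 -0.3  0.4  0.2  0.4 -0.1 -0.1  0.1
 -0.3 -0.1]
(78, 12.3, 90) (np.float64(994.785809077176), np.float64(-86.66874930041011))
(60, 12.3, 108) (np.float64(916.2852382721743), np.float64(216.72733010254194))
(50, 30, 100) (np.float64(868.899053988065), np.float64(246.235815745384))
(20, 30, 130) (np.float64(537.910756686734), np.float64(623.4455408107203))
```

```bash
for i in 1 2 3 4; do :; done
python3 -m crank '[{"grip":0.09,"x":0,"y":0.037,"z":0.017,"yaw":0},{"grip":0.09,"x":0,"y":0.074,"z":0.034,"yaw":0},{"grip":0.09,"x":0,"y":0.111,"z":0.051,"yaw":0},{"grip":0.09,"x":0,"y":0.148,"z":0.068,"yaw":0},{"grip":0.09,"x":0,"y":0.185,"z":0.085,"yaw":0}]' >/dev/null; python3 s.py
python3 -m crank '[{"grip":0.09,"x":0,"y":0.037,"z":0.017,"yaw":0},{"grip":0.09,"x":0,"y":0.074,"z":0.034,"yaw":0},{"grip":0.09,"x":0,"y":0.111,"z":0.051,"yaw":0},{"grip":0.09,"x":0,"y":0.148,"z":0.068,"yaw":0},{"grip":0.09,"x":0,"y":0.185,"z":0.085,"yaw":0}]' >/dev/null; python3 s.py
python3 -m crank '[{"grip":0.09,"x":0,"y":0.037,"z":0.017,"yaw":0},{"grip":0.09,"x":0,"y":0.074,"z":0.034,"yaw":0},{"grip":0.09,"x":0,"y":0.111,"z":0.051,"yaw":0},{"grip":0.09,"x":0,"y":0.148,"z":0.068,"yaw":0},{"grip":0.09,"x":0,"y":0.185,"z":0.085,"yaw":0}]' >/dev/null; python3 s.py
python3 -m crank '[{"grip":0.09,"x":0,"y":0.037,"z":0.017,"yaw":0},{"grip":0.09,"x":0,"y":0.074,"z":0.034,"yaw":0},{"grip":0.09,"x":0,"y":0.111,"z":0.051,"yaw":0},{"grip":0.09,"x":0,"y":0.148,"z":0.068,"yaw":0},{"grip":0.09,"x":0,"y":0.185,"z":0.085,"yaw":0}]' >/dev/null; python3 s.py
```

```text
4.7333 [ 69.8  -5.3  48.4  -0.3 131.6  -1.7] [ 86.7 264.8 696.8] [174.6   0.4 161.2] 90.4 0.0
5.15 [ 70.3   8.6  45.5  -0.3 120.6  -1.1] [149.2 446.8 629.4] [174.7   0.4 161.2] 89.9 0.0
5.5667 [ 70.6  28.   26.8  -0.4 119.9  -0.9] [211.6 628.5 562.2] [174.7   0.4 161.2] 89.8 0.0
5.9833 [ 70.6  43.1  12.5  -0.3 117.9  -0.8] [255.9 756.8 467.3] [173.6   0.4 161.2] 90.2 0.0
```

```bash
python3 -m crank '[{"grip":0.09,"x":0,"y":0.04,"z":0,"yaw":0},{"grip":0.09,"x":0,"y":0.08,"z":0,"yaw":0},{"grip":0.09,"x":0,"y":0.12,"z":0,"yaw":0},{"grip":0.09,"x":0,"y":0.16,"z":0,"yaw":0},{"grip":0.09,"x":0,"y":0.2,"z":0,"yaw":0}]' >/dev/null; python3 s.py
python3 -m crank '[{"grip":0.09,"x":0,"y":1,"z":0,"yaw":0},{"grip":0.09,"x":0,"y":1,"z":0,"yaw":0},{"grip":0.09,"x":0,"y":1,"z":0,"yaw":0},{"grip":0.09,"x":0,"y":1,"z":0,"yaw":0},{"grip":0.09,"x":0,"y":1,"z":0,"yaw":0}]' >/dev/null; python3 s.py
python3 -m crank '[{"grip":0.09,"x":0,"y":1,"z":0.5,"yaw":0},{"grip":0.09,"x":0,"y":1,"z":0.5,"yaw":0},{"grip":0.09,"x":0,"y":1,"z":0.5,"yaw":0},{"grip":0.09,"x":0,"y":1,"z":0.5,"yaw":0},{"grip":0.09,"x":0,"y":1,"z":0.5,"yaw":0}]' >/dev/null; python3 s.py
```

```text
6.4 [ 70.6  46.4  12.3  -0.3 112.6  -0.7] [271.6 801.9 425.4] [171.3   0.4 161.2] 89.8 0.0
6.8167 [ 70.6  51.1  12.4  -0.3 106.2  -0.7] [290.2 855.  359.5] [169.6   0.4 161.2] 89.9 0.0
7.2333 [70.6 58.9 12.4 -0.3 96.7 -0.7] [314.7 924.8 241.1] [168.    0.4 161.2] 89.9 0.0
```

```bash
python3 -m crank '[{"grip":0.09,"x":0,"y":1,"z":-0.3,"yaw":0},{"grip":0.09,"x":0,"y":1,"z":-0.3,"yaw":0},{"grip":0.09,"x":0,"y":1,"z":-0.3,"yaw":0},{"grip":0.09,"x":0,"y":1,"z":-0.3,"yaw":0},{"grip":0.09,"x":0,"y":1,"z":-0.3,"yaw":0}]' >/dev/null; python3 s.py
python3 -m crank '[{"grip":0.09,"x":0,"y":0.9,"z":-0.8,"yaw":0},{"grip":0.09,"x":0,"y":0.9,"z":-0.8,"yaw":0},{"grip":0.09,"x":0,"y":0.9,"z":-0.8,"yaw":0},{"grip":0.09,"x":0,"y":0.9,"z":-0.8,"yaw":0},{"grip":0.09,"x":0,"y":0.9,"z":-0.8,"yaw":0}]' >/dev/null; python3 s.py
python3 -m crank '[{"grip":0.09,"x":0,"y":0.04,"z":-0.0,"yaw":0},{"grip":0.09,"x":0,"y":0.04,"z":0,"yaw":0},{"grip":0.09,"x":0,"y":0.04,"z":0,"yaw":0},{"grip":0.09,"x":0,"y":0.04,"z":0,"yaw":0},{"grip":0.09,"x":0,"y":0.04,"z":0,"yaw":0}]' >/dev/null; python3 s.py
```

```text
7.65 [70.6 57.8 12.3 -0.2 95.6 -0.7] [315.8 928.8 263.2] [165.6   0.4 161.2] 89.9 0.0
8.0667 [70.6 52.5 12.3 -0.2 99.  -0.7] [304.4 897.  347. ] [163.8   0.4 161.2] 90.0 0.0
8.4833 [70.6 53.2 12.3 -0.2 97.  -0.7] [308.8 909.6 338.4] [162.5   0.4 161.2] 90.1 0.0
```

```bash
python3 -m crank '[{"grip":0.09,"x":0,"y":1,"z":-0.3,"yaw":0},{"grip":0.09,"x":0,"y":1,"z":-0.3,"yaw":0},{"grip":0.09,"x":0,"y":1,"z":-0.3,"yaw":0},{"grip":0.09,"x":0,"y":1,"z":-0.3,"yaw":0},{"grip":0.09,"x":0,"y":1,"z":-0.3,"yaw":0}]' >/dev/null; python3 s.py
python3 -m crank '[{"grip":0.09,"x":0,"y":2,"z":-0.6,"yaw":0},{"grip":0.09,"x":0,"y":2,"z":-0.6,"yaw":0},{"grip":0.09,"x":0,"y":2,"z":-0.6,"yaw":0},{"grip":0.09,"x":0,"y":2,"z":-0.6,"yaw":0},{"grip":0.09,"x":0,"y":2,"z":-0.6,"yaw":0}]' >/dev/null; python3 s.py
python3 -m crank '[{"grip":0.09,"x":0,"y":1,"z":-0.3,"yaw":0},{"grip":0.09,"x":0,"y":1,"z":-0.3,"yaw":0},{"grip":0.09,"x":0,"y":1,"z":-0.3,"yaw":0},{"grip":0.09,"x":0,"y":1,"z":-0.3,"yaw":0},{"grip":0.09,"x":0,"y":1,"z":-0.3,"yaw":0}]' >/dev/null; python3 s.py
python3 -m crank '[{"grip":0.09,"x":0,"y":1,"z":-0.3,"yaw":0},{"grip":0.09,"x":0,"y":1,"z":-0.3,"yaw":0},{"grip":0.09,"x":0,"y":1,"z":-0.3,"yaw":0},{"grip":0.09,"x":0,"y":1,"z":-0.3,"yaw":0},{"grip":0.09,"x":0,"y":1,"z":-0.3,"yaw":0}]' >/dev/null; python3 s.py
```

```text
8.9 [70.6 52.4 12.3 -0.2 95.7 -0.7] [309.8 913.3 354.6] [160.4   0.4 161.2] 90.1 0.0
9.3167 [70.6 51.3 12.3 -0.2 94.7 -0.7] [310.1 914.7 373.7] [158.3   0.4 161.2] 89.8 0.0
9.7333 [70.6 50.2 12.3 -0.1 93.8 -0.7] [309.9 914.5 395.4] [156.2   0.4 161.2] 90.0 0.0
10.15 [70.6 48.8 12.3 -0.1 93.  -0.7] [308.9 912.4 419.4] [154.2   0.4 161.2] 89.9 0.0
```

```bash
python3 -m crank '[{"grip":0.09,"x":0,"y":1,"z":-0.2,"yaw":0},{"grip":0.09,"x":0,"y":1,"z":-0.2,"yaw":0},{"grip":0.09,"x":0,"y":1,"z":-0.2,"yaw":0},{"grip":0.09,"x":0,"y":1,"z":-0.2,"yaw":0},{"grip":0.09,"x":0,"y":1,"z":-0.2,"yaw":0}]' >/dev/null; python3 s.py
python3 -m crank '[{"grip":0.09,"x":0,"y":1,"z":-0.2,"yaw":0},{"grip":0.09,"x":0,"y":1,"z":-0.2,"yaw":0},{"grip":0.09,"x":0,"y":1,"z":-0.2,"yaw":0},{"grip":0.09,"x":0,"y":1,"z":-0.2,"yaw":0},{"grip":0.09,"x":0,"y":1,"z":-0.2,"yaw":0}]' >/dev/null; python3 s.py
python3 -m crank '[{"grip":0.09,"x":0,"y":1,"z":-0.4,"yaw":0},{"grip":0.09,"x":0,"y":1,"z":-0.4,"yaw":0},{"grip":0.09,"x":0,"y":1,"z":-0.4,"yaw":0},{"grip":0.09,"x":0,"y":1,"z":-0.4,"yaw":0},{"grip":0.09,"x":0,"y":1,"z":-0.4,"yaw":0}]' >/dev/null; python3 s.py
python3 -m crank '[{"grip":0.09,"x":0,"y":1,"z":-0.4,"yaw":0},{"grip":0.09,"x":0,"y":1,"z":-0.4,"yaw":0},{"grip":0.09,"x":0,"y":1,"z":-0.4,"yaw":0},{"grip":0.09,"x":0,"y":1,"z":-0.4,"yaw":0},{"grip":0.09,"x":0,"y":1,"z":-0.4,"yaw":0}]' >/dev/null; python3 s.py
python3 -m crank '[{"grip":0.09,"x":0,"y":1,"z":0,"yaw":0},{"grip":0.09,"x":0,"y":1,"z":0,"yaw":0},{"grip":0.09,"x":0,"y":1,"z":0,"yaw":0},{"grip":0.09,"x":0,"y":1,"z":0,"yaw":0},{"grip":0.09,"x":0,"y":1,"z":0,"yaw":0}]' >/dev/null; python3 s.py
python3 -m crank '[{"grip":0.09,"x":0,"y":1,"z":0,"yaw":0},{"grip":0.09,"x":0,"y":1,"z":0,"yaw":0},{"grip":0.09,"x":0,"y":1,"z":0,"yaw":0},{"grip":0.09,"x":0,"y":1,"z":0,"yaw":0},{"grip":0.09,"x":0,"y":1,"z":0,"yaw":0}]' >/dev/null; python3 s.py
```

```text
10.5667 [70.6 48.4 12.3 -0.1 91.4 -0.7] [310.7 917.6 431. ] [152.1   0.4 161.2] 90.2 0.0
10.9833 [70.6 47.6 12.3 -0.1 90.1 -0.7] [311.3 920.1 448.3] [150.    0.4 161.2] 90.0 0.0
11.4 [70.6 44.7 12.3 -0.  90.8 -0.7] [304.5 900.9 494.8] [147.8   0.4 161.2] 89.9 0.0
11.8167 [70.6 42.1 12.3 -0.  91.5 -0.7] [297.7 882.1 535.6] [145.9   0.4 161.2] 90.1 0.0
12.2333 [70.6 43.4 12.4  0.  88.1 -0.7] [305.6 905.  523.9] [143.9   0.4 161.2] 90.1 0.0
12.65 [70.6 44.  12.3  0.  85.4 -0.7] [310.9 920.4 523.7] [141.7   0.4 161.2] 90.3 0.0
```

```bash
sed -i 's/(-13.8,38,150.4,23.7,80.5,764.9)\]/(-13.8,38,150.4,23.7,80.5,764.9),(44,12.3,85.4,310.9,920.4,523.7),(51.3,12.3,94.7,310.1,914.7,373.7)]/' fk.py; python3 fk.py
python3 - <<'E'
from scipy.spatial.transform import Rotation as R
from fk import P
import numpy as np
r=R.from_euler('xyz',[141.7,.4,161.2],degrees=True); print(r.as_matrix().round(3)); d=r.as_matrix()[:,2]
a0,d1,a2,a3,b,L=P
for t in [(830,-250,560),(760,-280,560),(850,-100,560),(311,920,524)]:
    w=np.array(t)-L*d; print(t,w.round(),np.hypot(np.hypot(w[0],w[1])-a0,w[2]-d1), "max",np.linalg.norm([a2+a3*np.cos(np.radians(12.3))-b*np.sin(np.radians(12.3)),a3*np.sin(np.radians(12.3))+b*np.cos(np.radians(12.3))]), np.degrees(np.arctan2(w[1],w[0])))
E
```

```text
[2.000e-01 1.398e+02 5.922e+02 4.168e+02 2.570e+01 3.211e+02] 6 [6.04  4.431 1.258 1.103 0.988 0.33 ] [-0.2  0.  -0.1  0.  -0.   0.1  0.2 -0.2  0.2 -0.   0.6 -0.2 -0.2  0.1
 -0.5 -0.1  0.  -0.  -0.1  0.3]
(78, 12.3, 90) (np.float64(994.3751356595161), np.float64(-86.03681982170494))
(60, 12.3, 108) (np.float64(916.1999432891713), np.float64(217.0371694643499))
(50, 30, 100) (np.float64(868.7253234043955), np.float64(246.41931639365924))
(20, 30, 130) (np.float64(538.5087667016337), np.float64(623.378458892267))
[[-0.947  0.249  0.205]
 [ 0.322  0.744  0.585]
 [-0.007  0.62  -0.785]]
(830, -250, 560) [ 764. -438.  812.] 1107.775542272341 max 1000.3995457716006 -29.80804263671293
(760, -280, 560) [ 694. -468.  812.] 1073.4354950755696 max 1000.3995457716006 -33.975000756571454
(850, -100, 560) [ 784. -288.  812.] 1072.0591773031563 max 1000.3995457716006 -20.153390315905117
(311, 920, 524) [245. 732. 776.] 1000.3264620782467 max 1000.3995457716006 71.48460722954486
```

```bash
python3 -m crank '[{"grip":0.09,"x":-0.77,"y":-0.66,"z":-0.48,"yaw":0},{"grip":0.09,"x":-0.77,"y":-0.66,"z":-0.48,"yaw":0},{"grip":0.09,"x":-0.77,"y":-0.66,"z":-0.48,"yaw":0},{"grip":0.09,"x":-0.77,"y":-0.66,"z":-0.48,"yaw":0},{"grip":0.09,"x":-0.77,"y":-0.66,"z":-0.48,"yaw":0}]' >/dev/null; python3 s.py
python3 -m crank '[{"grip":0.09,"x":-0.77,"y":-0.66,"z":-0.48,"yaw":0},{"grip":0.09,"x":-0.77,"y":-0.66,"z":-0.48,"yaw":0},{"grip":0.09,"x":-0.77,"y":-0.66,"z":-0.48,"yaw":0},{"grip":0.09,"x":-0.77,"y":-0.66,"z":-0.48,"yaw":0},{"grip":0.09,"x":-0.77,"y":-0.66,"z":-0.48,"yaw":0}]' >/dev/null; python3 s.py
python3 -m crank '[{"grip":0.09,"x":-0.77,"y":-0.66,"z":-0.48,"yaw":0},{"grip":0.09,"x":-0.77,"y":-0.66,"z":-0.48,"yaw":0},{"grip":0.09,"x":-0.77,"y":-0.66,"z":-0.48,"yaw":0},{"grip":0.09,"x":-0.77,"y":-0.66,"z":-0.48,"yaw":0},{"grip":0.09,"x":-0.77,"y":-0.66,"z":-0.48,"yaw":0}]' >/dev/null; python3 s.py
```

```text
13.0667 [ 58.2  23.1  51.3   8.3  68.2 -13.6] [393.6 739.  520.1] [141.7   0.4 161.2] 89.7 0.0
13.4833 [ 39.9  13.2  66.3  20.1  67.6 -33.6] [480.2 549.7 515.3] [141.7   0.4 161.2] 89.9 0.0
13.9 [ 17.7  11.1  69.8  30.7  75.9 -55. ] [566.8 360.3 510.3] [141.7   0.4 161.2] 90.0 0.0
```

```bash
python3 -m crank '[{"grip":0.09,"x":-0.77,"y":-0.66,"z":-0.48,"yaw":0},{"grip":0.09,"x":-0.77,"y":-0.66,"z":-0.48,"yaw":0},{"grip":0.09,"x":-0.77,"y":-0.66,"z":-0.48,"yaw":0},{"grip":0.09,"x":-0.77,"y":-0.66,"z":-0.48,"yaw":0},{"grip":0.09,"x":-0.77,"y":-0.66,"z":-0.48,"yaw":0}]' >/dev/null; python3 s.py
python3 -m crank '[{"grip":0.09,"x":-0.77,"y":-0.66,"z":-0.48,"yaw":0},{"grip":0.09,"x":-0.77,"y":-0.66,"z":-0.48,"yaw":0},{"grip":0.09,"x":-0.77,"y":-0.66,"z":-0.48,"yaw":0},{"grip":0.09,"x":-0.77,"y":-0.66,"z":-0.48,"yaw":0},{"grip":0.09,"x":-0.77,"y":-0.66,"z":-0.48,"yaw":0}]' >/dev/null; python3 s.py
python3 - <<'E'
from h import *
from scipy.spatial.transform import Rotation as R
s=state(); r=R.from_euler('xyz',s['ee_rot'],degrees=True)
w=s['ee_pos']-321*r.as_matrix()[:,2]-np.array([0,0,140]); n=w/np.linalg.norm(w); print(np.linalg.norm(w),n,r.inv().apply(n))
print(r.inv().apply([.86,-.3,.4]))
E
```

```text
14.3167 [ -2.8  17.   62.5  36.5  88.2 -71.2] [653.4 170.8 505.2] [141.7   0.4 161.2] 90.3 0.0
14.7333 [-18.   30.4  42.1  39.5 102.8 -78.5] [740.  -18.5 499.9] [141.7   0.4 161.2] 89.8 0.0
933.3418126349444 [ 0.72212348 -0.22097546  0.6555208 ] [-0.75958377  0.42169885 -0.49517934]
[-0.91371181  0.23885581 -0.31253579]
```

```bash
cat >> s.py <<'E'
from scipy.spatial.transform import Rotation as R
r=R.from_euler('xyz',s['ee_rot'],degrees=True);d=r.as_matrix()[:,2]
w=s['ee_pos']-321*d-np.array([0,0,140]); n=w/np.linalg.norm(w)
print("   el %.1f az %.1f"%(np.degrees(np.arcsin(d[2])),np.degrees(np.arctan2(d[1],d[0]))),"n",n.round(2),"ntool",r.inv().apply(n).round(2),"ty",r.as_matrix()[:,1].round(2))
E
python3 -m crank '[{"grip":0.09,"x":-0.91,"y":0.24,"z":-0.31,"yaw":0},{"grip":0.09,"x":-0.91,"y":0.24,"z":-0.31,"yaw":0},{"grip":0.09,"x":-0.91,"y":0.24,"z":-0.31,"yaw":0},{"grip":0.09,"x":-0.91,"y":0.24,"z":-0.31,"yaw":0},{"grip":0.09,"x":-0.91,"y":0.24,"z":-0.31,"yaw":0}]' >/dev/null; python3 s.py
python3 -m crank '[{"grip":0.09,"x":-0.91,"y":0.24,"z":-0.31,"yaw":0},{"grip":0.09,"x":-0.91,"y":0.24,"z":-0.31,"yaw":0},{"grip":0.09,"x":-0.91,"y":0.24,"z":-0.31,"yaw":0},{"grip":0.09,"x":-0.91,"y":0.24,"z":-0.31,"yaw":0},{"grip":0.09,"x":-0.91,"y":0.24,"z":-0.31,"yaw":0}]' >/dev/null; python3 s.py
python3 -m crank '[{"grip":0.09,"x":-0.91,"y":0.24,"z":-0.31,"yaw":0},{"grip":0.09,"x":-0.91,"y":0.24,"z":-0.31,"yaw":0},{"grip":0.09,"x":-0.91,"y":0.24,"z":-0.31,"yaw":0},{"grip":0.09,"x":-0.91,"y":0.24,"z":-0.31,"yaw":0},{"grip":0.09,"x":-0.91,"y":0.24,"z":-0.31,"yaw":0}]' >/dev/null; python3 s.py
```

```text
15.15 [-18.3  45.3  12.5  43.  112.5 -68.3] [825.1 -47.9 508. ] [140.9   1.4 160.1] 90.0 0.0
   el -50.9 az 68.4 n [ 0.75 -0.24  0.62] ntool [-0.8   0.4  -0.44] ty [0.25 0.73 0.63]
15.5667 [-19.   47.2  12.3  42.8 109.6 -70.3] [851.7 -63.4 487. ] [140.    3.1 159.1] 90.1 0.0
   el -49.9 az 65.4 n [ 0.77 -0.25  0.59] ntool [-0.84  0.38 -0.4 ] ty [0.24 0.73 0.64]
15.9833 [-19.9  48.8  12.3  42.9 107.  -71.9] [873.6 -80.7 467.1] [139.2   4.4 157.9] 89.8 0.0
   el -49.0 az 62.9 n [ 0.78 -0.27  0.57] ntool [-0.86  0.36 -0.35] ty [0.24 0.72 0.65]
```

```bash
python3 -m crank '[{"grip":0.09,"x":0,"y":0,"z":0,"yaw":0},{"grip":0.09,"x":0,"y":0,"z":0,"yaw":0},{"grip":0.09,"x":0,"y":0,"z":0,"yaw":0},{"grip":0.09,"x":0,"y":0,"z":0,"yaw":0},{"grip":0.09,"x":-0.83,"y":0.4,"z":-0.5,"yaw":0}]' >/dev/null; python3 s.py
python3 -m crank '[{"grip":0.09,"x":-0.83,"y":0.4,"z":-0.5,"yaw":0},{"grip":0.09,"x":-0.83,"y":0.4,"z":-0.5,"yaw":0},{"grip":0.09,"x":-0.83,"y":0.4,"z":-0.5,"yaw":0},{"grip":0.09,"x":-0.83,"y":0.4,"z":-0.5,"yaw":0},{"grip":0.09,"x":-0.83,"y":0.4,"z":-0.5,"yaw":0}]' >/dev/null; python3 s.py
python3 -m crank '[{"grip":0.09,"x":-0.83,"y":0.4,"z":-0.5,"yaw":-0.6},{"grip":0.09,"x":-0.83,"y":0.4,"z":-0.5,"yaw":-0.6},{"grip":0.09,"x":-0.83,"y":0.4,"z":-0.5,"yaw":-0.6},{"grip":0.09,"x":-0.83,"y":0.4,"z":-0.5,"yaw":-0.6},{"grip":0.09,"x":-0.83,"y":0.4,"z":-0.5,"yaw":-0.6}]' >/dev/null; python3 s.py
```

```text
16.4 [-20.1  48.4  12.4  43.2 105.9 -71.7] [876.9 -83.3 475. ] [138.5   5.4 157. ] 90.1 0.0
   el -48.2 az 61.0 n [ 0.77 -0.27  0.57] ntool [-0.87  0.37 -0.34] ty [0.24 0.71 0.66]
16.8167 [-21.3  46.8  12.3  44.  105.7 -71.3] [866.4 -94.6 502.2] [137.6   6.8 155.7] 90.0 0.0
   el -47.1 az 58.3 n [ 0.75 -0.28  0.6 ] ntool [-0.87  0.38 -0.33] ty [0.23 0.71 0.67]
17.2333 [ -22.6   45.3   12.3   45.   105.2 -105.7] [ 857.5 -106.9  527.8] [ 146.3   30.5 -177.1] 89.9 0.0
   el -45.8 az 55.5 n [ 0.73 -0.29  0.62] ntool [-0.93 -0.18 -0.32] ty [-0.32  0.82  0.48]
```

```bash
cat > t.py <<'E'
import sys; from h import *
from scipy.spatial.transform import Rotation as R
s=state(); r=R.from_euler('xyz',s['ee_rot'],degrees=True)
for a in sys.argv[1:]: print(a,r.inv().apply(eval("["+a+"]")).round(3))
E
python3 t.py -.4,-.9,0 .6,-.55,.5 .6,-.55,.4
```

```text
-.4,-.9,0 [ 0.383 -0.607 -0.675]
.6,-.55,.5 [-0.747 -0.405 -0.437]
.6,-.55,.4 [-0.696 -0.452 -0.366]
```

```bash
python3 -m crank '[{"grip":0.09,"x":0.015,"y":-0.024,"z":-0.027,"yaw":0},{"grip":0.09,"x":0.03,"y":-0.049,"z":-0.054,"yaw":0},{"grip":0.09,"x":0.045,"y":-0.073,"z":-0.081,"yaw":0},{"grip":0.09,"x":-0.6,"y":-0.5,"z":-0.5,"yaw":0},{"grip":0.09,"x":-0.7,"y":-0.5,"z":-0.5,"yaw":0}]' >/dev/null; python3 s.py
python3 -m crank '[{"grip":0.09,"x":0.015,"y":-0.024,"z":-0.027,"yaw":0},{"grip":0.09,"x":0.03,"y":-0.049,"z":-0.054,"yaw":0},{"grip":0.09,"x":0.045,"y":-0.073,"z":-0.081,"yaw":0},{"grip":0.09,"x":-0.6,"y":-0.5,"z":-0.5,"yaw":0},{"grip":0.09,"x":-0.7,"y":-0.5,"z":-0.5,"yaw":0}]' >/dev/null; python3 s.py; python3 t.py -.5,-.8,0 .58,-.57,.5
```

```text
17.65 [ -32.7   46.    12.3   48.4  109.  -111.9] [ 810.9 -237.4  522.3] [ 146.1   31.8 -178.8] 89.9 0.0
   el -44.9 az 53.0 n [ 0.67 -0.42  0.61] ntool [-0.89 -0.27 -0.38] ty [-0.31  0.82  0.47]
18.0667 [ -41.6   47.2   12.3   50.9  112.3 -118.2] [ 756.4 -347.8  508.4] [ 146.2   33.2 -179.9] 90.1 0.0
   el -44.0 az 50.9 n [ 0.61 -0.53  0.59] ntool [-0.83 -0.35 -0.43] ty [-0.31  0.83  0.47]
-.5,-.8,0 [ 0.42  -0.511 -0.673]
.58,-.57,.5 [-0.758 -0.418 -0.402]
```

```bash
python3 -m crank '[{"grip":0.09,"x":-0.8,"y":-0.4,"z":-0.42,"yaw":0},{"grip":0.09,"x":-0.8,"y":-0.4,"z":-0.42,"yaw":0},{"grip":0.09,"x":-0.8,"y":-0.4,"z":-0.42,"yaw":0},{"grip":0.09,"x":-0.8,"y":-0.4,"z":-0.42,"yaw":0},{"grip":0.09,"x":-0.8,"y":-0.4,"z":-0.42,"yaw":0}]' >/dev/null; python3 s.py
python3 -m crank '[{"grip":0.09,"x":-0.8,"y":-0.4,"z":-0.42,"yaw":0},{"grip":0.09,"x":-0.8,"y":-0.4,"z":-0.42,"yaw":0},{"grip":0.09,"x":-0.8,"y":-0.4,"z":-0.42,"yaw":0},{"grip":0.09,"x":-0.8,"y":-0.4,"z":-0.42,"yaw":0},{"grip":0.09,"x":-0.8,"y":-0.4,"z":-0.42,"yaw":0}]' >/dev/null; python3 s.py
python3 -m crank '[{"grip":0.09,"x":-0.8,"y":-0.4,"z":-0.42,"yaw":0},{"grip":0.09,"x":-0.8,"y":-0.4,"z":-0.42,"yaw":0},{"grip":0.09,"x":-0.8,"y":-0.4,"z":-0.42,"yaw":0},{"grip":0.09,"x":-0.8,"y":-0.4,"z":-0.42,"yaw":0},{"grip":0.09,"x":-0.8,"y":-0.4,"z":-0.42,"yaw":0}]' >/dev/null; python3 s.py
python3 -m crank '[{"grip":0.09,"x":-0.8,"y":-0.4,"z":-0.42,"yaw":0},{"grip":0.09,"x":-0.8,"y":-0.4,"z":-0.42,"yaw":0},{"grip":0.09,"x":-0.8,"y":-0.4,"z":-0.42,"yaw":0},{"grip":0.09,"x":-0.8,"y":-0.4,"z":-0.42,"yaw":0},{"grip":0.09,"x":-0.8,"y":-0.4,"z":-0.42,"yaw":0}]' >/dev/null; python3 s.py
```

```text
18.4833 [ -42.    47.5   12.3   51.2  110.6 -118.8] [ 764.1 -357.1  507.5] [146.3  34.7 179.2] 90.2 0.0
   el -43.2 az 48.7 n [ 0.61 -0.53  0.59] ntool [-0.84 -0.36 -0.4 ] ty [-0.3   0.84  0.46]
18.9 [ -42.9   47.7   12.3   51.6  109.1 -119.3] [ 766.1 -372.   509.4] [146.4  36.1 177.9] 90.1 0.0
   el -42.3 az 46.3 n [ 0.6  -0.54  0.59] ntool [-0.85 -0.38 -0.38] ty [-0.3   0.84  0.45]
19.3167 [ -43.9   47.6   12.3   52.1  107.9 -119.7] [ 765.2 -386.   514.8] [146.5  37.6 176.7] 90.3 0.0
   el -41.3 az 44.0 n [ 0.59 -0.55  0.59] ntool [-0.85 -0.39 -0.36] ty [-0.29  0.85  0.44]
19.7333 [ -45.1   47.3   12.3   52.7  106.9 -120.1] [ 761.1 -400.4  522.8] [146.5  39.1 175.4] 89.7 0.0
   el -40.3 az 41.7 n [ 0.58 -0.56  0.59] ntool [-0.85 -0.39 -0.34] ty [-0.28  0.86  0.43]
```

```bash
python3 -m crank '[{"grip":0.09,"x":-0.84,"y":-0.42,"z":-0.32,"yaw":0},{"grip":0.09,"x":-0.84,"y":-0.42,"z":-0.32,"yaw":0},{"grip":0.09,"x":-0.84,"y":-0.42,"z":-0.32,"yaw":0},{"grip":0.09,"x":-0.84,"y":-0.42,"z":-0.32,"yaw":0},{"grip":0.09,"x":-0.84,"y":-0.42,"z":-0.32,"yaw":0}]' >/dev/null
python3 -m crank '[{"grip":0.09,"x":-0.84,"y":-0.42,"z":-0.32,"yaw":0},{"grip":0.09,"x":-0.84,"y":-0.42,"z":-0.32,"yaw":0},{"grip":0.09,"x":-0.84,"y":-0.42,"z":-0.32,"yaw":0},{"grip":0.09,"x":-0.84,"y":-0.42,"z":-0.32,"yaw":0},{"grip":0.09,"x":-0.84,"y":-0.42,"z":-0.32,"yaw":0}]' >/dev/null; python3 s.py
python3 -m crank '[{"grip":0.09,"x":-0.84,"y":-0.42,"z":-0.32,"yaw":0},{"grip":0.09,"x":-0.84,"y":-0.42,"z":-0.32,"yaw":0},{"grip":0.09,"x":-0.84,"y":-0.42,"z":-0.32,"yaw":0},{"grip":0.09,"x":-0.84,"y":-0.42,"z":-0.32,"yaw":0},{"grip":0.09,"x":-0.84,"y":-0.42,"z":-0.32,"yaw":0}]' >/dev/null
python3 -m crank '[{"grip":0.09,"x":-0.84,"y":-0.42,"z":-0.32,"yaw":0},{"grip":0.09,"x":-0.84,"y":-0.42,"z":-0.32,"yaw":0},{"grip":0.09,"x":-0.84,"y":-0.42,"z":-0.32,"yaw":0},{"grip":0.09,"x":-0.84,"y":-0.42,"z":-0.32,"yaw":0},{"grip":0.09,"x":-0.84,"y":-0.42,"z":-0.32,"yaw":0}]' >/dev/null; python3 s.py
```

```text
20.5667 [ -45.8   47.6   12.3   53.3  103.2 -120.5] [ 774.1 -419.3  528.4] [146.5  42.2 172.7] 90.1 0.0
   el -38.2 az 37.3 n [ 0.57 -0.57  0.59] ntool [-0.87 -0.41 -0.28] ty [-0.26  0.87  0.41]
21.4 [ -47.5   47.    12.3   54.5  100.7 -120.9] [ 770.  -443.4  546.4] [146.3  45.3 169.9] 89.8 0.0
   el -35.9 az 33.1 n [ 0.55 -0.59  0.59] ntool [-0.88 -0.42 -0.23] ty [-0.24  0.89  0.39]
```

```bash
python3 -m crank '[{"grip":0.09,"x":-0.88,"y":-0.46,"z":-0.1,"yaw":0},{"grip":0.09,"x":-0.88,"y":-0.46,"z":-0.1,"yaw":0},{"grip":0.09,"x":-0.88,"y":-0.46,"z":-0.1,"yaw":0},{"grip":0.09,"x":-0.88,"y":-0.46,"z":-0.1,"yaw":0},{"grip":0.09,"x":-0.88,"y":-0.46,"z":-0.1,"yaw":0}]' >/dev/null
python3 -m crank '[{"grip":0.09,"x":-0.88,"y":-0.46,"z":-0.1,"yaw":0},{"grip":0.09,"x":-0.88,"y":-0.46,"z":-0.1,"yaw":0},{"grip":0.09,"x":-0.88,"y":-0.46,"z":-0.1,"yaw":0},{"grip":0.09,"x":-0.88,"y":-0.46,"z":-0.1,"yaw":0},{"grip":0.09,"x":-0.88,"y":-0.46,"z":-0.1,"yaw":0}]' >/dev/null; python3 s.py
python3 -m crank '[{"grip":0.09,"x":-0.86,"y":-0.5,"z":-0.1,"yaw":0},{"grip":0.09,"x":-0.86,"y":-0.5,"z":-0.1,"yaw":0},{"grip":0.09,"x":-0.86,"y":-0.5,"z":-0.1,"yaw":0},{"grip":0.09,"x":-0.86,"y":-0.5,"z":-0.1,"yaw":0},{"grip":0.09,"x":-0.86,"y":-0.5,"z":-0.1,"yaw":0}]' >/dev/null
python3 -m crank '[{"grip":0.09,"x":-0.86,"y":-0.5,"z":-0.1,"yaw":0},{"grip":0.09,"x":-0.86,"y":-0.5,"z":-0.1,"yaw":0},{"grip":0.09,"x":-0.86,"y":-0.5,"z":-0.1,"yaw":0},{"grip":0.09,"x":-0.86,"y":-0.5,"z":-0.1,"yaw":0},{"grip":0.09,"x":-0.86,"y":-0.5,"z":-0.1,"yaw":0}]' >/dev/null; python3 s.py
python3 -m crank '[{"grip":0.09,"x":-0.86,"y":-0.5,"z":-0.1,"yaw":0},{"grip":0.09,"x":-0.86,"y":-0.5,"z":-0.1,"yaw":0},{"grip":0.09,"x":-0.86,"y":-0.5,"z":-0.1,"yaw":0},{"grip":0.09,"x":-0.86,"y":-0.5,"z":-0.1,"yaw":0},{"grip":0.09,"x":-0.86,"y":-0.5,"z":-0.1,"yaw":0}]' >/dev/null
python3 -m crank '[{"grip":0.09,"x":-0.86,"y":-0.5,"z":-0.1,"yaw":0},{"grip":0.09,"x":-0.86,"y":-0.5,"z":-0.1,"yaw":0},{"grip":0.09,"x":-0.86,"y":-0.5,"z":-0.1,"yaw":0},{"grip":0.09,"x":-0.86,"y":-0.5,"z":-0.1,"yaw":0},{"grip":0.09,"x":-0.86,"y":-0.5,"z":-0.1,"yaw":0}]' >/dev/null; python3 s.py; python3 t.py 0,0,1
```

```text
22.2333 [ -46.    48.6   12.3   54.    94.6 -121.4] [ 813.  -452.1  534.8] [145.9  48.3 166.9] 90.1 0.0
   el -33.4 az 29.1 n [ 0.58 -0.58  0.57] ntool [-0.89 -0.44 -0.13] ty [-0.22  0.9   0.37]
23.0667 [ -46.8   49.6   12.3   54.7   90.4 -122.6] [ 826.9 -480.7  532.4] [145.3  51.4 163.6] 90.0 0.0
   el -30.9 az 25.1 n [ 0.58 -0.6   0.56] ntool [-0.89 -0.46 -0.05] ty [-0.19  0.91  0.35]
23.9 [ -48.6   49.6   12.3   55.9   87.5 -123.5] [ 822.  -512.2  545.6] [144.5  54.5 160.1] 90.0 0.0
   el -28.3 az 21.3 n [ 0.56 -0.61  0.56] ntool [-0.88 -0.47 -0.  ] ty [-0.17  0.93  0.34]
0,0,1 [-0.814  0.338 -0.473]
```

```bash
python3 t.py .45,-.8,.25
python3 -m crank '[{"grip":0.09,"x":-0.8,"y":-0.58,"z":0.15,"yaw":0},{"grip":0.09,"x":-0.8,"y":-0.58,"z":0.15,"yaw":0},{"grip":0.09,"x":-0.8,"y":-0.58,"z":0.15,"yaw":0},{"grip":0.09,"x":-0.8,"y":-0.58,"z":0.15,"yaw":0},{"grip":0.09,"x":-0.8,"y":-0.58,"z":0.15,"yaw":0}]' >/dev/null
python3 -m crank '[{"grip":0.09,"x":-0.8,"y":-0.58,"z":0.1,"yaw":0},{"grip":0.09,"x":-0.8,"y":-0.58,"z":0.1,"yaw":0},{"grip":0.09,"x":-0.8,"y":-0.58,"z":0.1,"yaw":0},{"grip":0.09,"x":-0.8,"y":-0.58,"z":0.1,"yaw":0},{"grip":0.09,"x":-0.8,"y":-0.58,"z":0.1,"yaw":0}]' >/dev/null; python3 s.py
python3 -m crank '[{"grip":0.09,"x":-0.8,"y":-0.58,"z":0.1,"yaw":0},{"grip":0.09,"x":-0.8,"y":-0.58,"z":0.1,"yaw":0},{"grip":0.09,"x":-0.8,"y":-0.58,"z":0.1,"yaw":0},{"grip":0.09,"x":-0.8,"y":-0.58,"z":0.1,"yaw":0},{"grip":0.09,"x":-0.8,"y":-0.58,"z":0.1,"yaw":0}]' >/dev/null
python3 -m crank '[{"grip":0.09,"x":-0.8,"y":-0.58,"z":0.1,"yaw":0},{"grip":0.09,"x":-0.8,"y":-0.58,"z":0.1,"yaw":0},{"grip":0.09,"x":-0.8,"y":-0.58,"z":0.1,"yaw":0},{"grip":0.09,"x":-0.8,"y":-0.58,"z":0.1,"yaw":0},{"grip":0.09,"x":-0.8,"y":-0.58,"z":0.1,"yaw":0}]' >/dev/null; python3 s.py; python3 t.py 0,0,1
```

```text
.45,-.8,.25 [-0.608 -0.732 -0.005]
24.7333 [ -48.2   52.7   12.3   56.3   81.3 -125.9] [ 857.3 -545.4  513. ] [143.5  57.4 156.3] 90.2 0.0
   el -25.7 az 17.6 n [ 0.58 -0.63  0.51] ntool [-0.86 -0.51  0.1 ] ty [-0.14  0.94  0.32]
25.5667 [ -49.6   53.8   12.3   57.5   77.6 -127.7] [ 859.7 -582.6  508.6] [142.1  60.2 152.2] 89.9 0.0
   el -23.1 az 14.0 n [ 0.57 -0.65  0.49] ntool [-0.83 -0.53  0.17] ty [-0.1   0.95  0.31]
0,0,1 [-0.868  0.305 -0.393]
```

```bash
python3 -m crank '[{"grip":0.09,"x":-0.8,"y":-0.58,"z":0.2,"yaw":0},{"grip":0.09,"x":-0.8,"y":-0.58,"z":0.2,"yaw":0},{"grip":0.09,"x":-0.8,"y":-0.58,"z":0.2,"yaw":0},{"grip":0.09,"x":-0.8,"y":-0.58,"z":0.2,"yaw":0},{"grip":0.09,"x":-0.8,"y":-0.58,"z":0.2,"yaw":0}]' >/dev/null
python3 -m crank '[{"grip":0.09,"x":-0.8,"y":-0.58,"z":0.2,"yaw":0},{"grip":0.09,"x":-0.8,"y":-0.58,"z":0.2,"yaw":0},{"grip":0.09,"x":-0.8,"y":-0.58,"z":0.2,"yaw":0},{"grip":0.09,"x":-0.8,"y":-0.58,"z":0.2,"yaw":0},{"grip":0.09,"x":-0.8,"y":-0.58,"z":0.2,"yaw":0}]' >/dev/null; python3 s.py
cat > ik.py <<'E'
from fk import P
import numpy as np
from scipy.spatial.transform import Rotation as R
a0,d1,a2,a3,b,L=P
LO=np.array([-177.97,-48.28,12.27,-77.06,2.81,-146.56]);HI=np.array([177.97,115.42,149.76,257.06,150.46,146.56])
def FK(q):
    q1,q2,q3=np.radians([q[0],q[1],q[1]+q[2]])
    Rw=R.from_euler('ZYZYZ',[q[0],q[1]+q[2],q[3],q[4],q[5]+90],degrees=True)
    r=a0+a2*np.sin(q2)+a3*np.sin(q3)+b*np.cos(q3); z=d1+a2*np.cos(q2)+a3*np.cos(q3)-b*np.sin(q3)
    return np.array([r*np.cos(q1),r*np.sin(q1),z])+L*Rw.apply([0,0,1]),Rw
def IK(p,Rt):
    w=p-L*Rt.apply([0,0,1]); q1=np.arctan2(w[1],w[0]); r=np.hypot(w[0],w[1])-a0; z=w[2]-d1
    f=np.hypot(a3,b); D=np.hypot(r,z); c=(D*D-a2*a2-f*f)/(2*a2*f)
    if abs(c)>1: return None
    be=np.arccos(c); g=np.arctan2(r,z)-np.arctan2(f*np.sin(be),a2+f*np.cos(be)); q3=np.degrees(be-np.arctan2(b,a3)); q2=np.degrees(g)
    e=(R.from_euler('ZY',[np.degrees(q1),q2+q3],degrees=True).inv()*Rt).as_euler('ZYZ',degrees=True)
    j4=(e[0]+77.06)%360-77.06; j6=(e[2]-90+180)%360-180
    return np.array([np.degrees(q1),q2,q3,j4,e[1],j6])
E
python3 - <<'E'
from h import *; from ik import *
s=state(); p,r=FK(s['qpos']); print(p-s['ee_pos'],(R.from_euler('xyz',s['ee_rot'],degrees=True).inv()*r).magnitude()*57.3, IK(s['ee_pos'],R.from_euler('xyz',s['ee_rot'],degrees=True)).round(1))
r0=R.from_euler('xyz',s['ee_rot'],degrees=True); up=r0.inv().apply([0,0,1]); a=np.degrees(np.arctan2(up[1],up[0])); print("yaw to upx=-1:",a-180,"upx=+1:",a)
for y0 in (a-180,a):
  for nm,p in dict(pre=(480,-200,60),cup=(622,-166,55),pre2=(520,-190,200),bowl=(430,10,180),tray=(420,330,75)).items():
    print(nm,[IK(np.array(p,float),r0*R.from_euler('z',y0+k,degrees=True)).round(0).astype(int).tolist() for k in (0,90,150,-90,-150)])
ms=[camera_model('scene'),camera_model('top')]
print(plane(ms[0],(303,186),0),plane(ms[0],(417,231),0),plane(ms[1],(298,180),0))
E
```

```text
26.4 [ -49.9   55.    12.3   58.3   73.2 -128.9] [ 870.7 -610.   504.8] [140.4  62.9 147.7] 90.0 0.0
   el -20.6 az 10.6 n [ 0.57 -0.66  0.48] ntool [-0.81 -0.53  0.25] ty [-0.07  0.95  0.29]Traceback (most recent call last):
  File "<stdin>", line 2, in <module>
  File "ik.py", line 8, in FK
    Rw=R.from_euler('ZYZYZ',[q[0],q[1]+q[2],q[3],q[4],q[5]+90],degrees=True)
  File "scipy/spatial/transform/_rotation.pyx", line 1413, in scipy.spatial.transform._rotation.Rotation.from_euler
ValueError: Expected axis specification to be a non-empty string of upto 3 characters, got ZYZYZ
```

```bash
sed -i "s/R.from_euler('ZYZYZ',\[q\[0\],q\[1\]+q\[2\],q\[3\],q\[4\],q\[5\]+90\],degrees=True)/R.from_euler('ZYZ',[q[0],q[1]+q[2],q[3]],degrees=True)*R.from_euler('YZ',[q[4],q[5]+90],degrees=True)/" ik.py
cat > chk.py <<'E'
from h import *; from ik import *
s=state(); p,r=FK(s['qpos']); print(p-s['ee_pos'],(R.from_euler('xyz',s['ee_rot'],degrees=True).inv()*r).magnitude()*57.3, IK(s['ee_pos'],R.from_euler('xyz',s['ee_rot'],degrees=True)).round(1))
r0=R.from_euler('xyz',s['ee_rot'],degrees=True); up=r0.inv().apply([0,0,1]); a=np.degrees(np.arctan2(up[1],up[0])); print("yaw to upx=-1:",a-180,"upx=+1:",a)
for y0 in (a-180,a):
  for nm,p in dict(pre=(480,-200,60),cup=(622,-166,55),pre2=(520,-190,200),bowl=(430,10,180),tray=(420,330,75)).items():
    print(nm,[IK(np.array(p,float),r0*R.from_euler('z',y0+k,degrees=True)).round(0).astype(int).tolist() for k in (0,90,150,-90,-150)])
ms=[camera_model('scene'),camera_model('top')]
print(plane(ms[0],(303,186),0),plane(ms[0],(417,231),0),plane(ms[1],(298,180),0))
E
python3 chk.py
```

```text
[-9.04075957 -7.86923286 -0.64249027] 2.1815676904186394e-14 [ -49.1   55.    12.2   57.9   72.6 -128.4]
yaw to upx=-1: -18.08428871131241 upx=+1: 161.9157112886876
pre [[-54, 42, 146, 118, 73, 83], [-54, 42, 146, 118, 73, 173], [-54, 42, 146, 118, 73, -127], [-54, 42, 146, 118, 73, -7], [-54, 42, 146, 118, 73, -67]]
cup [[-34, 41, 135, 134, 67, 93], [-34, 41, 135, 134, 67, -177], [-34, 41, 135, 134, 67, -117], [-34, 41, 135, 134, 67, 3], [-34, 41, 135, 134, 67, -57]]
pre2 [[-48, 18, 138, 111, 58, 114], [-48, 18, 138, 111, 58, -156], [-48, 18, 138, 111, 58, -96], [-48, 18, 138, 111, 58, 24], [-48, 18, 138, 111, 58, -36]]
bowl [[-19, 16, 163, 151, 68, 91], [-19, 16, 163, 151, 68, -179], [-19, 16, 163, 151, 68, -119], [-19, 16, 163, 151, 68, 1], [-19, 16, 163, 151, 68, -59]]
tray [[66, 39, 147, 233, 73, 95], [66, 39, 147, 233, 73, -175], [66, 39, 147, 233, 73, -115], [66, 39, 147, 233, 73, 5], [66, 39, 147, 233, 73, -55]]
pre [[-54, 42, 146, 118, 73, -97], [-54, 42, 146, 118, 73, -7], [-54, 42, 146, 118, 73, 53], [-54, 42, 146, 118, 73, 173], [-54, 42, 146, 118, 73, 113]]
cup [[-34, 41, 135, 134, 67, -87], [-34, 41, 135, 134, 67, 3], [-34, 41, 135, 134, 67, 63], [-34, 41, 135, 134, 67, -177], [-34, 41, 135, 134, 67, 123]]
pre2 [[-48, 18, 138, 111, 58, -66], [-48, 18, 138, 111, 58, 24], [-48, 18, 138, 111, 58, 84], [-48, 18, 138, 111, 58, -156], [-48, 18, 138, 111, 58, 144]]
bowl [[-19, 16, 163, 151, 68, -89], [-19, 16, 163, 151, 68, 1], [-19, 16, 163, 151, 68, 61], [-19, 16, 163, 151, 68, -179], [-19, 16, 163, 151, 68, 121]]
tray [[66, 39, 147, 233, 73, -85], [66, 39, 147, 233, 73, 5], [66, 39, 147, 233, 73, 65], [66, 39, 147, 233, 73, -175], [66, 39, 147, 233, 73, 125]]
[609.42924806 -79.35445701   0.        ] [ 537.61903614 -400.43340719    0.        ] [605.55826245 -81.27498147   0.        ]
```

```bash
python3 - <<'E'
from h import *
ms={n:camera_model(n) for n in("scene","top")}
im={n:cv2.imread(f"pics/{n}0.png") for n in ms}
for n,box in dict(scene=(300,150,365,205),top=(305,160,345,190)).items():
    c=blob(im[n],(0,110,40),(14,255,255),box)[:,0]; print(n,"copper",c.min(0),c.max(0)); lo=c[c[:,1].argmax()]; print(" bottom",lo)
    cen=-np.asarray(ms[n]['R']).T@ms[n]['t']
    b=plane(ms[n],(c[c[:,1]>=c[:,1].max()][:,0].mean(),c[:,1].max()+.5),0); v=b[:2]-cen[:2]; print(" base centre",b[:2]+32.5*v/np.linalg.norm(v)*0+32.5*np.array([1,0]),b)
for n,box in dict(scene=(415,255,500,345),top=(395,222,460,290)).items():
    c=blob(im[n],(5,120,60),(25,255,255),box); (x,y),r=cv2.minEnclosingCircle(c); print(n,"basket",x,y,r,[plane(ms[n],(x,y),z)[:2].round() for z in(0,60,100)])
print("bottle",[plane(ms['scene'],p,0).round() for p in((459,240),(470,241))])
E
python3 t.py -391,420,15
```

```text
scene copper [324 160] [352 194]
 bottom [332 194]
 base centre [ 633.2095354  -170.07403791] [ 600.7095354  -170.07403791    0.        ]
top copper [314 171] [333 183]
 bottom [322 183]
 base centre [ 627.26447055 -167.49220303] [ 594.76447055 -167.49220303    0.        ]
scene basket 457.1138610839844 301.1138610839844 35.96413803100586 [array([ 371., -516.]), array([ 361., -493.]), array([ 353., -478.])]
top basket 427.5 254.31817626953125 26.083646774291992 [array([ 362., -512.]), array([ 360., -495.]), array([ 358., -484.])]
bottle [array([ 533., -512.,    0.]), array([ 536., -541.,    0.])]
-391,420,15 [ 239.807  431.423 -293.041]
```

```bash
python3 -m crank '[{"grip":0.09,"x":0.24,"y":0.43,"z":-0.293,"yaw":2.826},{"grip":0.09,"x":0.24,"y":0.43,"z":-0.293,"yaw":2.826},{"grip":0.09,"x":0.24,"y":0.43,"z":-0.293,"yaw":2.826},{"grip":0.09,"x":0.24,"y":0.43,"z":-0.293,"yaw":2.826},{"grip":0.09,"x":0.24,"y":0.43,"z":-0.293,"yaw":2.826}]' >/dev/null; python3 s.py
cat > g.py <<'E'
import sys; from h import *
from scipy.spatial.transform import Rotation as R
s=state(); r=R.from_euler('xyz',s['ee_rot'],degrees=True); up=r.inv().apply([0,0,1])
print("to",sys.argv[1],(r.inv().apply(np.array(eval("["+sys.argv[1]+"]"))-s['ee_pos'])/1000).round(4),"yaw left",np.arctan2(up[1],up[0]).round(3))
E
python3 g.py 480,-185,520
```

```text
26.8167 [ -50.7   29.4   61.7   67.5   62.9 -121.8] [ 753.1 -483.4  511.3] [116.5  38.4 117.9] 89.9 0.0
   el -20.4 az 10.7 n [ 0.53 -0.63  0.56] ntool [-0.98  0.03  0.19] ty [0.13 0.7  0.7 ]
to 480,-185,520 [ 0.3012  0.1785 -0.2027] yaw left 2.296
```

```bash
python3 -m crank '[{"grip":0.09,"x":0.3,"y":0.18,"z":-0.203,"yaw":2.296},{"grip":0.09,"x":0.3,"y":0.18,"z":-0.203,"yaw":2.296},{"grip":0.09,"x":0.3,"y":0.18,"z":-0.203,"yaw":2.296},{"grip":0.09,"x":0.3,"y":0.18,"z":-0.203,"yaw":2.296},{"grip":0.09,"x":0.3,"y":0.18,"z":-0.203,"yaw":2.296}]' >/dev/null; python3 s.py; python3 g.py 480,-185,520; python3 g.py 480,-185,110
```

```text
27.2333 [-52.    8.9  91.   72.   61.  -96. ] [ 612.2 -329.7  516.2] [110.5   5.4 102.7] 89.9 0.0
   el -20.4 az 10.7 n [ 0.45 -0.55  0.7 ] ntool [-0.7   0.71  0.08] ty [0.32 0.16 0.93]
to 480,-185,520 [ 0.1691 -0.0154 -0.098 ] yaw left 1.672
to 480,-185,110 [ 0.208  -0.3977  0.0451] yaw left 1.672
```

```bash
python3 -m crank '[{"grip":0.09,"x":0.169,"y":-0.015,"z":-0.098,"yaw":1.67},{"grip":0.09,"x":0.169,"y":-0.015,"z":-0.098,"yaw":1.67},{"grip":0.09,"x":0.169,"y":-0.015,"z":-0.098,"yaw":1.67},{"grip":0.09,"x":0.169,"y":-0.015,"z":-0.098,"yaw":1.67},{"grip":0.09,"x":0.2,"y":-0.2,"z":0.0,"yaw":1.67}]' >/dev/null; python3 s.py; python3 g.py 480,-185,110
```

```text
27.65 [-53.4  -7.2 111.9  75.4  60.8 -67.3] [ 499.7 -197.8  488.7] [112.3 -27.2  89.8] 90.1 0.0
   el -19.7 az 10.4 n [ 0.36 -0.45  0.82] ntool [-0.03  1.   -0.02] ty [ 0.38 -0.42  0.82]
to 480,-185,110 [-0.1617 -0.3246  0.1115] yaw left 1.064
```

```bash
python3 -m crank '[{"grip":0.09,"x":-0.162,"y":-0.325,"z":0.11,"yaw":1.06},{"grip":0.09,"x":-0.162,"y":-0.325,"z":0.11,"yaw":1.06},{"grip":0.09,"x":-0.162,"y":-0.325,"z":0.11,"yaw":1.06},{"grip":0.09,"x":-0.162,"y":-0.325,"z":0.11,"yaw":1.06},{"grip":0.09,"x":-0.162,"y":-0.325,"z":0.11,"yaw":1.06}]' >/dev/null; python3 s.py; python3 g.py 480,-185,130
```

```text
28.0667 [-54.6   7.5 134.8  96.6  58.9 -74. ] [ 486.9 -192.8  269.6] [132.  -58.6  63. ] 89.9 0.0
   el -20.4 az 10.5 n [ 0.48 -0.63  0.61] ntool [0.35 0.93 0.13] ty [ 0.31 -0.87  0.39]
to 480,-185,130 [-0.1172 -0.0629  0.0437] yaw left 0.426
```

```bash
python3 -m crank '[{"grip":0.09,"x":-0.117,"y":-0.063,"z":0.044,"yaw":0.426},{"grip":0.09,"x":-0.117,"y":-0.063,"z":0.044,"yaw":0.426},{"grip":0.09,"x":-0.117,"y":-0.063,"z":0.044,"yaw":0.426},{"grip":0.09,"x":-0.117,"y":-0.063,"z":0.044,"yaw":0.426},{"grip":0.09,"x":-0.117,"y":-0.063,"z":0.044,"yaw":0.426}]' >/dev/null; python3 s.py; python3 g.py 440,-185,100
python3 - <<'E'
from h import *
print(camera_model('wrist'))
shot('wrist','pics/w1.png')
E
```

```text
28.4833 [-54.7  29.  145.2 112.4  67.  -83.9] [ 480.2 -185.   126.4] [-178.8  -69.3    9.6] 89.7 0.0
   el -20.7 az 10.8 n [ 0.58 -0.75  0.31] ntool [0.45 0.85 0.29] ty [ 0.18 -0.98 -0.01]
to 440,-185,100 [-0.0387 -0.0073 -0.0276] yaw left -0.008
{'intrinsics': array([[355.899219  ,   0.        , 276.50002838],
       [  0.        , 355.899219  , 213.77302691],
       [  0.        ,   0.        ,   1.        ]]), 'R': array([[ 0.18454539, -0.98278706, -0.00852016],
       [-0.56839133, -0.09965086, -0.81670129],
       [ 0.80179442,  0.15556124, -0.57699775]]), 't': array([-268.65891984,  386.71289155, -114.47333942])}
```

View pics/w1.png

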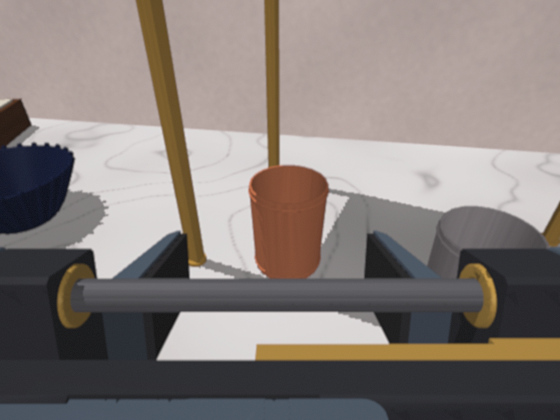

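The wrist view shows the copper cup between the fingers ahead: rim from (249,188) to (328,188), base front at about (288,277), the shelf's front left leg foot at (195,263), the steel cup at right (490,240).

Run:
```python
from h import *
m=camera_model('wrist'); im=cv2.imread('pics/w1.png')
c=blob(im,(0,100,60),(14,255,255),(235,150,345,280))[:,0]; print(c.min(0),c.max(0))
for row in (175,185,190,200,230,260,268): 
    x=c[c[:,1]==row][:,0]; print(row,x.min(),x.max(),end='; ')
print()
rc=(288.5,187); print("rim",plane(m,rc,90),"tri",tri([m,camera_model('scene')],[rc,(339,171)]),tri([m,camera_model('top')],[rc,(326,168.5)]))
print("baseedge",plane(m,(288,277),0),"leg",plane(m,(195,263),0))
from scipy.spatial.transform import Rotation as R
cen=-np.asarray(m['R']).T@m['t']; s=state(); r=R.from_euler('xyz',s['ee_rot'],degrees=True); print("cam in tool",r.inv().apply(cen-s['ee_pos']))
for X in ([629,-168,0],[629,-168,90]): print(proj(m,X))
```

```text
[249 164] [328 277]
175 255 320; 185 250 327; 190 249 327; 200 251 325; 230 254 321; 260 256 319; 268 259 315; 
rim [ 626.84142041 -167.66432688   90.        ] tri [ 634.23673697 -165.80872934   85.30571176] [ 627.68575763 -167.88183356   89.5827826 ]
baseedge [ 607.47127964 -171.76467893    0.        ] leg [ 6.09755484e+02 -7.52042891e+01  2.84217094e-14]
cam in tool [  70.37279862   -0.54629277 -156.2201789 ]
[287.72341524 261.65589008]
[289.2655796  185.79827766]
```

```bash
python3 g.py 497,-193,103; python3 g.py 634,-167,50
```

```text
to 497,-193,103 [-0.0192  0.0105  0.0227] yaw left -0.002
to 634,-167,50 [-0.0199  0.0105  0.1719] yaw left -0.002
```

```bash
python3 -m crank '[{"grip":0.0912,"x":-0.015,"y":0.008,"z":0.02,"yaw":0},{"grip":0.0912,"x":-0.02,"y":0.0105,"z":0.045,"yaw":0},{"grip":0.0912,"x":-0.02,"y":0.0105,"z":0.075,"yaw":0},{"grip":0.0912,"x":-0.02,"y":0.0105,"z":0.1,"yaw":0},{"grip":0.0912,"x":-0.02,"y":0.0105,"z":0.1,"yaw":0}]' >/dev/null; python3 s.py;  python3 g.py 634,-167,50
python3 - <<'E'
from h import *
m,im=shot('wrist','pics/w2.png')
c=blob(im,(0,100,60),(14,255,255),(200,100,360,275))[:,0]; print(c.min(0),c.max(0))
for row in range(160,275,15): 
    x=c[c[:,1]==row][:,0]
    if len(x): print(row,x.min(),x.max(),end='; ')
for X in ([629,-168,0],[629,-168,90],[629,-203,90],[629,-133,90]): print(proj(m,X))
E
```

```text
28.95 [-42.4  37.8 138.8 125.8  67.9 -87.6] [ 571.9 -179.5   79.3] [178.6 -69.9  12.3] 91.4 0.0
   el -20.1 az 10.7 n [ 0.75 -0.64  0.14] ntool [0.33 0.78 0.54] ty [ 0.19 -0.98  0.01]
to 634,-167,50 [-0.0057 -0.0008  0.0695] yaw left 0.009
[216 165] [333 274]
175 234 314; 190 218 330; 205 216 333; 220 220 328; 235 222 326; 250 224 324; 265 226 322; [276.06005194 296.78512458]
[277.0284215  191.85042416]
[336.59940122 198.16013587]
[220.39024661 185.85135286]
```

```bash
python3 -m crank '[{"grip":0.0912,"x":-0.003,"y":-0.001,"z":0.025,"yaw":0},{"grip":0.0912,"x":-0.005,"y":-0.002,"z":0.05,"yaw":0},{"grip":0.0912,"x":-0.005,"y":-0.002,"z":0.069,"yaw":0},{"grip":0.0912,"x":-0.005,"y":-0.002,"z":0.069,"yaw":0},{"grip":0.08,"x":-0.005,"y":-0.002,"z":0.069,"yaw":0}]' 25; python3 s.py
python3 -m crank '[{"grip":0.05,"x":0,"y":0,"z":0,"yaw":0},{"grip":0.05,"x":0,"y":0,"z":0,"yaw":0},{"grip":0.05,"x":0,"y":0,"z":0,"yaw":0},{"grip":0.05,"x":0,"y":0,"z":0,"yaw":0},{"grip":0.05,"x":0,"y":0,"z":0,"yaw":0}]' 25; python3 -c "
from h import *
shot('wrist','pics/w3.png')"; python3 s.py
```

```text
time_s: 29.42
ee_pos: [629.4, -166.0, 50.2]
ee_rot: [179.3, -69.7, 11.4]
force: [0.2, -0.0, 0.4]
gripper_width: 86.8
gripper_force: 0.0
29.4167 [-35.3  42.1 134.  132.9  67.  -87.2] [ 629.4 -166.    50.2] [179.3 -69.7  11.4] 86.8 0.0
   el -20.3 az 10.7 n [ 0.83 -0.55  0.05] ntool [0.3  0.7  0.65] ty [ 0.19 -0.98  0.  ]
time_s: 29.83
ee_pos: [629.2, -166.5, 49.0]
ee_rot: [179.7, -69.7, 10.9]
force: [-2.1, -0.7, 3.6]
gripper_width: 67.6
gripper_force: 25.0
29.8833 [-35.3  42.2 134.  133.   67.1 -87.2] [ 629.3 -166.4   49. ] [179.7 -69.7  10.9] 67.7 24.9
   el -20.3 az 10.6 n [ 0.83 -0.55  0.05] ntool [0.3  0.7  0.65] ty [ 0.18 -0.98  0.  ]
```

View pics/w3.png

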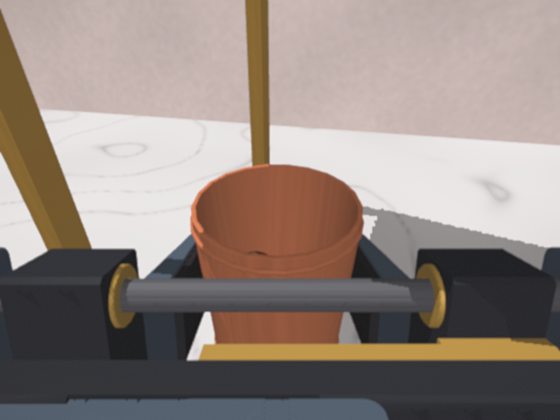

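```bash
python3 g.py 629.3,-166.4,61; python3 g.py 500,-190,75;python3 g.py 480,-60,265
```

```text
to 629.3,-166.4,61 [ 0.0112  0.     -0.0042] yaw left 0.002
to 500,-190,75 [-0.0213 -0.0006 -0.1323] yaw left 0.002
to 480,-60,265 [ 0.1586 -0.1317 -0.1943] yaw left 0.002
```

```bash
python3 -m crank '[{"grip":0.05,"x":0.006,"y":0,"z":-0.002,"yaw":0},{"grip":0.05,"x":0.011,"y":0,"z":-0.004,"yaw":0},{"grip":0.05,"x":0.008,"y":0,"z":-0.024,"yaw":0},{"grip":0.05,"x":0.0,"y":0,"z":-0.05,"yaw":0},{"grip":0.05,"x":-0.008,"y":0,"z":-0.08,"yaw":0}]' 25 >/dev/null; python3 s.py; python3 g.py 500,-190,75
```

```text
30.3 [-44.5  39.3 140.9 124.8  69.6 -90.3] [ 552.6 -179.4   68.4] [179.5 -69.5  11.3] 67.4 25.0
   el -20.5 az 10.8 n [ 0.73 -0.67  0.12] ntool [0.31 0.8  0.51] ty [ 0.19 -0.98  0.  ]
to 500,-190,75 [-0.0126  0.0005 -0.0525] yaw left 0.003
```

```bash
cat > pour.py <<'E'
from h import *; from ik import *
s=state(); r=R.from_euler('xyz',s['ee_rot'],degrees=True); up=r.inv().apply([0,0,1]); p=s['ee_pos']
print("model vs real",IK(p,r).round(1),s['qpos'].round(1))
bowl=np.array([450,13.5,0])
g=np.array([0,0,-5.]) # grasp point in tool; cup axis through it, rim 42 above
for psi in (100,110,120,130,140,150):
    r2=r*R.from_euler('z',psi,degrees=True); u=r2.apply(up); tip=np.degrees(np.arccos(u[2]))
    w=np.array([0,0,-1.])+u[2]*u; w/=np.linalg.norm(w); mouth=r2.apply(g+up*42); lip=mouth+35*w
    uh=u[:2]/np.linalg.norm(u[:2]); tcp=bowl+np.r_[-45*uh,0]-lip
    out=[]
    for z in (200,220,240,260,280):
        q=IK(np.r_[tcp[:2],z],r2); out.append((z,None if q is None else q.round(0)[[0,1,2,5]].tolist()))
    print(psi,"tip %.0f"%tip,"exit dir",uh.round(2),"lip rel",lip.round(),"tcp",tcp[:2].round(),out)
E
python3 pour.py
```

```text
model vs real [-42.5  39.4 140.8 126.7  69.6 -90.3] [-44.5  39.3 140.9 124.8  69.6 -90.3]
100 tip 92 exit dir [-0.21 -0.98] lip rel [-13. -41. -34.] tcp [472.  98.] [(200, [13.0, 10.0, 156.0, 9.0]), (220, [13.0, 5.0, 153.0, 9.0]), (240, [13.0, 1.0, 151.0, 8.0]), (260, [13.0, -3.0, 149.0, 7.0]), (280, [13.0, -6.0, 146.0, 6.0])]
110 tip 100 exit dir [-0.27 -0.96] lip rel [-14. -35. -40.] tcp [476.  91.] [(200, [11.0, 10.0, 155.0, 20.0]), (220, [11.0, 5.0, 153.0, 20.0]), (240, [11.0, 1.0, 151.0, 20.0]), (260, [11.0, -3.0, 149.0, 20.0]), (280, [11.0, -6.0, 146.0, 20.0])]
120 tip 108 exit dir [-0.35 -0.94] lip rel [-15. -28. -45.] tcp [480.  84.] [(200, [8.0, 10.0, 155.0, 31.0]), (220, [8.0, 5.0, 153.0, 31.0]), (240, [8.0, 1.0, 151.0, 32.0]), (260, [8.0, -3.0, 148.0, 32.0]), (280, [8.0, -6.0, 146.0, 33.0])]
130 tip 116 exit dir [-0.44 -0.9 ] lip rel [-14. -21. -48.] tcp [484.  75.] [(200, [6.0, 10.0, 155.0, 41.0]), (220, [6.0, 6.0, 153.0, 42.0]), (240, [6.0, 1.0, 150.0, 44.0]), (260, [6.0, -2.0, 148.0, 45.0]), (280, [6.0, -6.0, 146.0, 47.0])]
140 tip 123 exit dir [-0.55 -0.84] lip rel [-13. -14. -51.] tcp [488.  65.] [(200, [3.0, 11.0, 154.0, 52.0]), (220, [3.0, 6.0, 152.0, 54.0]), (240, [3.0, 2.0, 150.0, 56.0]), (260, [3.0, -2.0, 148.0, 58.0]), (280, [3.0, -5.0, 146.0, 60.0])]
150 tip 130 exit dir [-0.67 -0.75] lip rel [-11.  -8. -52.] tcp [491.  55.] [(200, [-0.0, 11.0, 154.0, 63.0]), (220, [-0.0, 6.0, 152.0, 65.0]), (240, [-0.0, 2.0, 150.0, 68.0]), (260, [-0.0, -2.0, 147.0, 70.0]), (280, [-0.0, -5.0, 145.0, 74.0])]
```

```bash
python3 g.py 512,-182,85; python3 g.py 490,-60,220;python3 g.py 486,80,252
```

```text
to 512,-182,85 [ 0.0014 -0.0051 -0.0436] yaw left 0.003
to 490,-60,220 [ 0.1287 -0.1287 -0.0897] yaw left 0.003
to 486,80,252 [ 0.1669 -0.2668 -0.08  ] yaw left 0.003
```

```bash
python3 -m crank '[{"grip":0.05,"x":0.001,"y":-0.005,"z":-0.038,"yaw":0},{"grip":0.05,"x":0.02,"y":-0.012,"z":-0.055,"yaw":0},{"grip":0.05,"x":0.045,"y":-0.035,"z":-0.06,"yaw":0},{"grip":0.05,"x":0.07,"y":-0.06,"z":-0.065,"yaw":0},{"grip":0.05,"x":0.095,"y":-0.085,"z":-0.075,"yaw":0}]' 25 >/dev/null; python3 s.py
python3 g.py 486,80,252
```

```text
30.7167 [-40.4  17.1 147.8 123.3  60.5 -76.6] [ 500.1 -103.2  183.4] [-180.   -69.4   10.6] 67.1 25.0
   el -20.6 az 10.6 n [ 0.68 -0.52  0.52] ntool [0.68 0.64 0.35] ty [ 0.18 -0.98 -0.  ]
to 486,80,252 [ 0.0712 -0.1826 -0.0055] yaw left -0.0
```

```bash
python3 -m crank '[{"grip":0.05,"x":0.015,"y":-0.038,"z":-0.001,"yaw":0},{"grip":0.05,"x":0.03,"y":-0.076,"z":-0.002,"yaw":0},{"grip":0.05,"x":0.045,"y":-0.114,"z":-0.003,"yaw":0},{"grip":0.05,"x":0.06,"y":-0.152,"z":-0.004,"yaw":0.08},{"grip":0.05,"x":0.07,"y":-0.18,"z":-0.005,"yaw":0.18}]' 30 >/dev/null; python3 s.py
python3 -m crank '[{"grip":0.05,"x":0,"y":0,"z":0,"yaw":0.1},{"grip":0.05,"x":0,"y":0,"z":0,"yaw":0.2},{"grip":0.05,"x":0,"y":0,"z":0,"yaw":0.3},{"grip":0.05,"x":0,"y":0,"z":0,"yaw":0.4},{"grip":0.05,"x":0,"y":0,"z":0,"yaw":0.5}]' 30 >/dev/null; python3 s.py; python3 g.py 484,86,240
```

```text
31.1333 [ 0.000e+00  1.000e-01  1.493e+02  1.645e+02  3.970e+01 -7.340e+01] [487.8  66.8 248.3] [-158.8  -68.   -12.1] 67.0 30.0
   el -20.4 az 10.5 n [0.66 0.04 0.75] ntool [ 0.94 -0.05  0.35] ty [ 0.13 -0.98 -0.14]
31.55 [ -0.3   0.3 149.3 164.   39.9 -44.4] [488.4  65.8 246.8] [-121.9  -48.4  -54.5] 67.3 30.0
   el -20.5 az 10.6 n [0.66 0.04 0.75] ntool [ 0.8  -0.49  0.35] ty [-0.06 -0.82 -0.56]
to 484,86,240 [-0.0177 -0.0126  0.0019] yaw left -0.646
```

```bash
python3 -m crank '[{"grip":0.05,"x":-0.006,"y":-0.006,"z":0,"yaw":0.1},{"grip":0.05,"x":-0.012,"y":-0.011,"z":0,"yaw":0.2},{"grip":0.05,"x":-0.0145,"y":-0.0135,"z":0,"yaw":0.3},{"grip":0.05,"x":-0.0145,"y":-0.0135,"z":0,"yaw":0.4},{"grip":0.05,"x":-0.0145,"y":-0.0135,"z":0,"yaw":0.5}]' 30 >/dev/null; python3 s.py
python3 g.py 484,86,240
```

```text
31.9667 [  5.4   0.6 149.8 172.5  40.  -20.4] [484.6  84.7 244.4] [-112.4  -22.7  -70.4] 67.3 30.0
   el -20.5 az 10.6 n [0.65 0.1  0.75] ntool [ 0.4  -0.84  0.36] ty [-0.24 -0.46 -0.85]
to 484,86,240 [-0.003   0.0033  0.0012] yaw left -1.146
```

```bash
python3 -m crank '[{"grip":0.05,"x":0,"y":0,"z":0,"yaw":0.06},{"grip":0.05,"x":0,"y":0,"z":0,"yaw":0.12},{"grip":0.05,"x":0,"y":0,"z":0,"yaw":0.18},{"grip":0.05,"x":0,"y":0,"z":0,"yaw":0.24},{"grip":0.05,"x":0,"y":0,"z":0,"yaw":0.3}]' 30 >/dev/null
python3 -m crank '[{"grip":0.05,"x":0,"y":0,"z":0,"yaw":0.05},{"grip":0.05,"x":0,"y":0,"z":0,"yaw":0.1},{"grip":0.05,"x":0,"y":0,"z":0,"yaw":0.15},{"grip":0.05,"x":0,"y":0,"z":0,"yaw":0.2},{"grip":0.05,"x":0,"y":0,"z":0,"yaw":0.25}]' 30 >/dev/null; python3 s.py
python3 - <<'E'
from h import *
m,im=shot('scene','pics/p1.png'); cv2.imwrite('pics/p1c.png',cv2.resize(im[130:300,180:350],None,fx=3,fy=3,interpolation=2))
E
```

```text
32.8 [  5.4   0.6 149.8 172.5  40.   11. ] [484.7  84.2 244.4] [-110.7    6.6  -82. ] 67.2 30.0
   el -20.5 az 10.5 n [0.65 0.1  0.75] ntool [-0.09 -0.93  0.36] ty [-0.36  0.06 -0.93]
```

View pics/p1c.png

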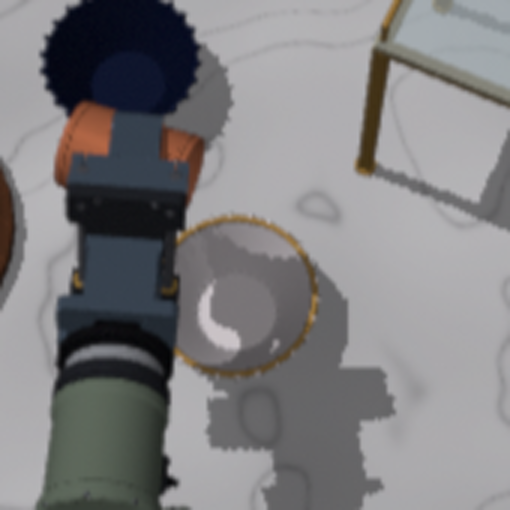

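The crop shows the cup level above the bowl's far left, mouth to the right at about scene (247,187), bowl at (262,229), with no nut out yet. I check the mouth's position in numbers.

Run:
```python
from h import *
from scipy.spatial.transform import Rotation as R
m=camera_model('scene'); print([plane(m,(246.5,188),z).round() for z in(200,230,250)])
s=state(); r=R.from_euler('xyz',s['ee_rot'],degrees=True); p=s['ee_pos']
up=np.array([np.cos(np.radians(20.5)),0,-np.sin(np.radians(20.5))])
r0=r*R.from_euler('z',-1.69); print((r0).apply(up))
c=p+r.apply(np.array([0,0,-5])+up*42); b=p+r.apply(np.array([0,0,-5])-up*48); print("mouth",c,proj(m,c),"base",b,proj(m,b), proj(m,[450,13.5,62]))
```

```text
[array([503.,  44., 200.]), array([492.,  40., 230.]), array([485.,  37., 250.])]
[ 0.00136991 -0.00424704  0.99999004]
mouth [471.98662154  42.10965767 246.78057814] [243.00358063 193.58309079] base [489.34559933 130.41019447 245.48400921] [205.04912423 179.51228186] [257.86067082 228.66289426]
```

```bash
python3 -m crank '[{"grip":0.05,"x":0,"y":0,"z":0,"yaw":0.04},{"grip":0.05,"x":0,"y":0,"z":0,"yaw":0.08},{"grip":0.05,"x":0,"y":0,"z":0,"yaw":0.12},{"grip":0.05,"x":0,"y":0,"z":0,"yaw":0.16},{"grip":0.05,"x":0,"y":0,"z":0,"yaw":0.2}]' 30 >/dev/null
python3 -m crank '[{"grip":0.05,"x":0,"y":0,"z":0,"yaw":0.03},{"grip":0.05,"x":0,"y":0,"z":0,"yaw":0.06},{"grip":0.05,"x":0,"y":0,"z":0,"yaw":0.09},{"grip":0.05,"x":0,"y":0,"z":0,"yaw":0.12},{"grip":0.05,"x":0,"y":0,"z":0,"yaw":0.15}]' 30 >/dev/null; python3 s.py
python3 - <<'E'
from h import *
m,im=shot('scene','pics/p2.png'); cv2.imwrite('pics/p2c.png',cv2.resize(im[150:270,200:320],None,fx=4,fy=4,interpolation=2))
E
```

```text
33.6833 [  5.4   0.6 149.8 172.5  40.   30.9] [484.8  84.2 244.6] [-112.7   25.1  -89.6] 67.0 30.0
   el -20.5 az 10.5 n [0.65 0.1  0.75] ntool [-0.41 -0.84  0.36] ty [-0.39  0.39 -0.83]
```

View pics/p2c.png

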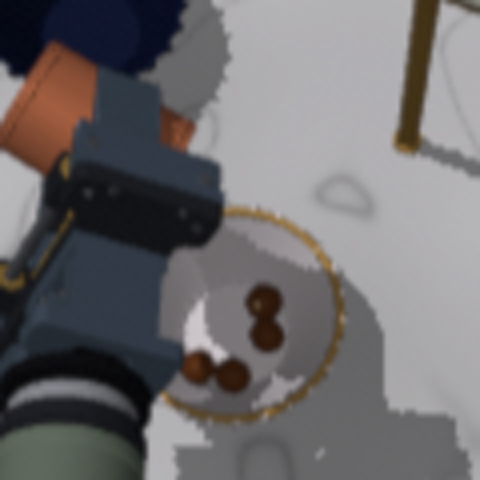

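Four nuts are visible inside the bowl, at crop (264,302), (267,333), (232,376) and (198,366); the rest are still in the cup or hidden. I keep tipping.

```bash
python3 -m crank '[{"grip":0.05,"x":0,"y":0,"z":0,"yaw":0.03},{"grip":0.05,"x":0,"y":0,"z":0,"yaw":0.06},{"grip":0.05,"x":0,"y":0,"z":0,"yaw":0.09},{"grip":0.05,"x":0,"y":0,"z":0,"yaw":0.12},{"grip":0.05,"x":0,"y":0,"z":0,"yaw":0.15}]' 30 >/dev/null
python3 -m crank '[{"grip":0.05,"x":0,"y":0,"z":0,"yaw":0.05},{"grip":0.05,"x":0,"y":0,"z":0,"yaw":0.1},{"grip":0.05,"x":0,"y":0,"z":0,"yaw":0.15},{"grip":0.05,"x":0,"y":0,"z":0,"yaw":0.2},{"grip":0.05,"x":0,"y":0,"z":0,"yaw":0.25}]' 30 >/dev/null
python3 -m crank '[{"grip":0.05,"x":0,"y":0,"z":0,"yaw":0.06},{"grip":0.05,"x":0,"y":0,"z":0,"yaw":0.12},{"grip":0.05,"x":0,"y":0,"z":0,"yaw":0.15},{"grip":0.05,"x":0,"y":0,"z":0,"yaw":0.15},{"grip":0.05,"x":0,"y":0,"z":0,"yaw":0.15}]' 30 >/dev/null; python3 s.py
python3 - <<'E'
from h import *
m,im=shot('scene','pics/p3.png'); m2,im2=shot('top','pics/p3t.png'); cv2.imwrite('pics/p3c.png',np.hstack([cv2.resize(im[170:270,220:320],None,fx=4,fy=4,interpolation=2),cv2.resize(im2[185:265,230:310],None,fx=5,fy=5,interpolation=2)]))
E
```

```text
34.9833 [  5.4   0.6 149.7 172.5  40.1  62.3] [485.1  84.1 244.9] [-125.4   52.9 -109. ] 67.4 30.0
   el -20.4 az 10.5 n [0.65 0.1  0.75] ntool [-0.78 -0.51  0.36] ty [-0.34  0.8  -0.49]
```

View pics/p3c.png

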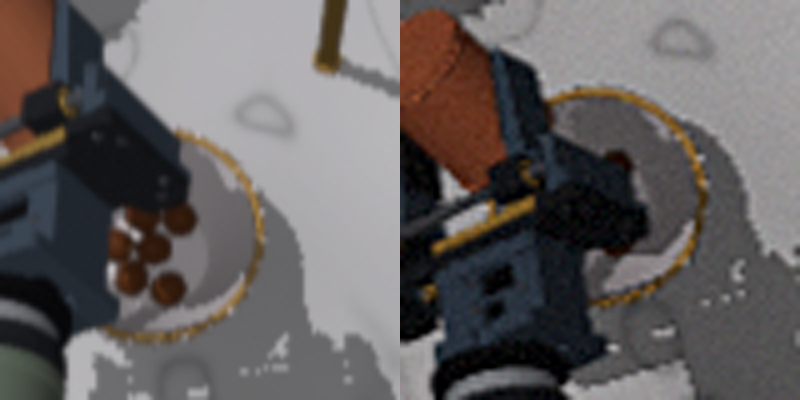

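All six nuts lie in the bowl: left half (180,218), (140,212), (120,245), (153,248), (131,277), (168,288). I turn the cup back upright and carry it to the tray.

```bash
python3 g.py 457,303,250
python3 - <<'E'
from h import *
ms={n:camera_model(n) for n in("scene","top")}
print([plane(ms['scene'],p,88).round() for p in((93,197),(122,171))],[plane(ms['top'],p,88).round() for p in((137,222),(151,195))])
E
```

```text
to 457,303,250 [-0.1231  0.183   0.0096] yaw left -2.59
[array([449., 439.,  88.]), array([531., 387.,  88.])] [array([447., 430.,  88.]), array([534., 390.,  88.])]
```

```bash
python3 -m crank '[{"grip":0.05,"x":-0.02,"y":0.03,"z":0.001,"yaw":-0.12},{"grip":0.05,"x":-0.04,"y":0.06,"z":0.003,"yaw":-0.24},{"grip":0.05,"x":-0.06,"y":0.09,"z":0.004,"yaw":-0.36},{"grip":0.05,"x":-0.08,"y":0.12,"z":0.005,"yaw":-0.48},{"grip":0.05,"x":-0.1,"y":0.15,"z":0.006,"yaw":-0.6}]' 30 >/dev/null; python3 s.py; python3 g.py 457,303,230
```

```text
35.5 [ 42.3   4.5 144.3 224.6  45.   10.5] [467.5 225.3 249.7] [-113.7   31.   -92.3] 67.1 30.0
   el -20.1 az 10.4 n [0.52 0.52 0.67] ntool [-0.81 -0.47  0.34] ty [-0.38  0.49 -0.78]
to 457,303,230 [-0.056   0.0574  0.0103] yaw left -2.152
```

```bash
python3 -m crank '[{"grip":0.05,"x":-0.015,"y":0.015,"z":0.003,"yaw":-0.12},{"grip":0.05,"x":-0.03,"y":0.03,"z":0.006,"yaw":-0.24},{"grip":0.05,"x":-0.045,"y":0.045,"z":0.008,"yaw":-0.36},{"grip":0.05,"x":-0.056,"y":0.057,"z":0.01,"yaw":-0.48},{"grip":0.05,"x":-0.056,"y":0.057,"z":0.01,"yaw":-0.6}]' 30 >/dev/null
python3 -m crank '[{"grip":0.05,"x":0,"y":0,"z":0,"yaw":-0.12},{"grip":0.05,"x":0,"y":0,"z":0,"yaw":-0.24},{"grip":0.05,"x":0,"y":0,"z":0,"yaw":-0.36},{"grip":0.05,"x":0,"y":0,"z":0,"yaw":-0.48},{"grip":0.05,"x":0,"y":0,"z":0,"yaw":-0.6}]' 30 >/dev/null;  python3 s.py; python3 g.py 457,303,120
```

```text
36.3333 [ 54.8  11.5 140.1 236.9  51.5 -60.6] [457.4 302.4 230.7] [-114.2  -33.1  -65.7] 67.2 30.0
   el -20.1 az 10.5 n [0.45 0.69 0.56] ntool [-0.07 -0.94  0.34] ty [-0.17 -0.62 -0.76]
to 457,303,120 [-0.0611  0.0843  0.0378] yaw left -0.951
```

```bash
python3 -m crank '[{"grip":0.05,"x":-0.01,"y":0.014,"z":0.006,"yaw":-0.12},{"grip":0.05,"x":-0.02,"y":0.028,"z":0.012,"yaw":-0.24},{"grip":0.05,"x":-0.035,"y":0.048,"z":0.021,"yaw":-0.36},{"grip":0.05,"x":-0.05,"y":0.068,"z":0.03,"yaw":-0.48},{"grip":0.05,"x":-0.061,"y":0.084,"z":0.038,"yaw":-0.6}]' 30 >/dev/null
python3 s.py; python3 g.py 457,303,90
```

```text
36.75 [ 55.   31.1 146.8 225.   68.3 -71.5] [457.1 304.4 118.9] [-136.8  -61.8  -36.2] 67.4 30.0
   el -20.1 az 10.6 n [0.52 0.8  0.29] ntool [ 0.23 -0.82  0.52] ty [ 0.06 -0.94 -0.32]
to 457,303,90 [-0.0251  0.0107  0.0096] yaw left -0.351
```

```bash
python3 -m crank '[{"grip":0.05,"x":-0.008,"y":0.003,"z":0.005,"yaw":-0.12},{"grip":0.05,"x":-0.015,"y":0.006,"z":0.01,"yaw":-0.24},{"grip":0.05,"x":-0.022,"y":0.0095,"z":0.015,"yaw":-0.351},{"grip":0.05,"x":-0.022,"y":0.0095,"z":0.015,"yaw":-0.351},{"grip":0.05,"x":-0.022,"y":0.0095,"z":0.015,"yaw":-0.351}]' 30 >/dev/null
python3 s.py; python3 g.py 463,304,63; python3 -c "
from h import *
im=shot('scene','pics/s4.png')[1]; m2,i2=shot('wrist','pics/w4.png')
a=cv2.resize(im[130:290,60:310],(500,320)); cv2.imwrite('pics/s4c.png',np.hstack([a,cv2.resize(i2,(300,320))]))
s=state(); print(s['force'])"
```

```text
37.1667 [ 54.   36.2 147.3 222.7  72.4 -87. ] [463.4 304.   92.3] [-178.8  -69.9    9.2] 67.2 30.0
   el -20.1 az 10.5 n [0.55 0.81 0.2 ] ntool [ 0.42 -0.7   0.57] ty [ 0.18 -0.98 -0.01]
to 463,304,63 [-0.0276  0.0002  0.0097] yaw left -0.008
[-0.22717127  0.02894657 -1.57706045]
```

View pics/s4c.png

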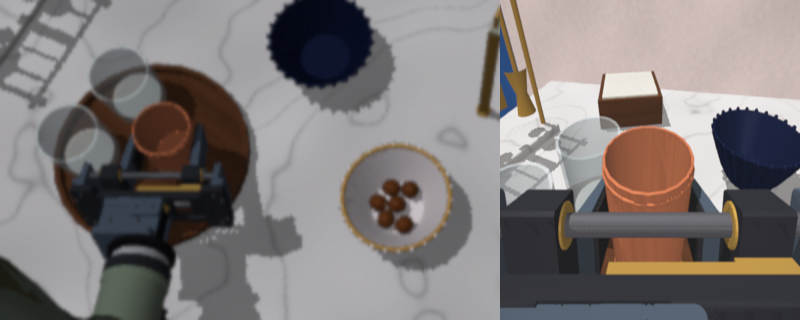

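Six nuts rest in the bowl, at crop (391,187) to (404,224), and the cup looks empty and upright over the tray's free half. I lower it.

```bash
python3 -m crank '[{"grip":0.05,"x":-0.01,"y":0,"z":0.003,"yaw":0},{"grip":0.05,"x":-0.02,"y":0,"z":0.007,"yaw":0},{"grip":0.05,"x":-0.026,"y":0,"z":0.009,"yaw":0},{"grip":0.05,"x":-0.028,"y":0,"z":0.01,"yaw":0},{"grip":0.05,"x":-0.028,"y":0,"z":0.01,"yaw":0}]' 30
python3 -m crank '[{"grip":0.05,"x":-0.001,"y":0,"z":0.0004,"yaw":0},{"grip":0.05,"x":-0.002,"y":0,"z":0.0007,"yaw":0},{"grip":0.05,"x":-0.003,"y":0,"z":0.001,"yaw":0},{"grip":0.05,"x":-0.003,"y":0,"z":0.001,"yaw":0},{"grip":0.05,"x":-0.003,"y":0,"z":0.001,"yaw":0}]' 30; python3 s.py
```

```text
time_s: 37.68
ee_pos: [462.9, 304.1, 62.9]
ee_rot: [-179.0, -69.9, 9.5]
force: [-0.4, 0.5, -2.1]
gripper_width: 67.3
gripper_force: 30.0
time_s: 38.1
ee_pos: [462.9, 304.0, 60.0]
ee_rot: [-179.0, -69.9, 9.5]
force: [-0.1, 0.9, -0.9]
gripper_width: 67.2
gripper_force: 30.0
38.1 [ 54.1  42.7 148.1 221.4  77.8 -82.1] [462.9 304.   60. ] [-179.   -69.9    9.5] 67.2 30.0
   el -20.1 az 10.5 n [0.55 0.83 0.1 ] ntool [ 0.33 -0.71  0.62] ty [ 0.18 -0.98 -0.01]
```

Contact is just starting, so I go down about 1.5 mm more, then open gently.

```bash
python3 -m crank '[{"grip":0.05,"x":-0.0005,"y":0,"z":0.0002,"yaw":0},{"grip":0.05,"x":-0.001,"y":0,"z":0.0004,"yaw":0},{"grip":0.05,"x":-0.0015,"y":0,"z":0.0006,"yaw":0},{"grip":0.05,"x":-0.0015,"y":0,"z":0.0006,"yaw":0},{"grip":0.05,"x":-0.0015,"y":0,"z":0.0006,"yaw":0}]' 8
python3 -m crank '[{"grip":0.07,"x":0,"y":0,"z":0,"yaw":0},{"grip":0.075,"x":0,"y":0,"z":0,"yaw":0},{"grip":0.08,"x":0,"y":0,"z":0,"yaw":0},{"grip":0.085,"x":0,"y":0,"z":0,"yaw":0},{"grip":0.0912,"x":0,"y":0,"z":0,"yaw":0}]'; python3 s.py
python3 -c "
from h import *
im=shot('wrist','pics/w5.png')[1]
c=blob(im,(0,100,60),(14,255,255),(150,100,420,275))[:,0]
for row in range(200,275,15):
    x=c[c[:,1]==row][:,0]; print(row,x.min(),x.max(),end='; ')"
```

```text
time_s: 38.52
ee_pos: [463.1, 304.3, 59.1]
ee_rot: [-178.9, -70.0, 9.4]
force: [-2.2, -0.2, 3.8]
gripper_width: 67.7
gripper_force: 8.0
time_s: 38.93
ee_pos: [462.8, 303.9, 58.0]
ee_rot: [-179.0, -69.9, 9.5]
force: [-1.3, -0.2, -0.3]
gripper_width: 88.9
gripper_force: 0.0
38.9333 [ 54.1  43.  148.1 221.4  78.1 -81.9] [462.8 303.9  58. ] [-179.   -69.9    9.5] 88.9 0.0
   el -20.1 az 10.5 n [0.55 0.83 0.09] ntool [ 0.32 -0.71  0.62] ty [ 0.18 -0.98 -0.01]
200 191 359; 215 189 360; 230 190 359; 245 196 365; 260 199 364;
```

```bash
python3 g.py 454,302,100; python3 g.py 445,300,150
python3 -m crank '[{"grip":0.0912,"x":0.002,"y":0,"z":-0.005,"yaw":0},{"grip":0.0912,"x":0.01,"y":0,"z":-0.011,"yaw":0},{"grip":0.0912,"x":0.02,"y":0,"z":-0.016,"yaw":0},{"grip":0.0912,"x":0.035,"y":0,"z":-0.022,"yaw":0},{"grip":0.0912,"x":0.05,"y":0,"z":-0.028,"yaw":0}]'; python3 s.py; python3 g.py 445,300,200
```

```text
to 454,302,100 [ 0.0363  0.     -0.0229] yaw left -0.006
to 445,300,150 [ 0.0801  0.0001 -0.0488] yaw left -0.006
time_s: 39.4
ee_pos: [453.4, 301.6, 114.8]
ee_rot: [-179.2, -69.8, 9.7]
force: [-0.2, 0.0, 0.3]
gripper_width: 91.1
gripper_force: 0.0
39.4 [ 55.3  31.8 147.5 225.   69.3 -90.2] [453.4 301.6 114.8] [-179.2  -69.8    9.7] 91.1 0.0
   el -20.2 az 10.5 n [0.52 0.81 0.28] ntool [ 0.49 -0.7   0.52] ty [ 0.18 -0.98 -0.  ]
to 445,300,200 [ 0.077  -0.0003 -0.0374] yaw left -0.005
```

```bash
python3 -m crank '[{"grip":0.0912,"x":0.03,"y":0,"z":-0.013,"yaw":0},{"grip":0.0912,"x":0.06,"y":0,"z":-0.028,"yaw":0},{"grip":0.0912,"x":0.09,"y":0,"z":-0.042,"yaw":0},{"grip":0.0912,"x":0.12,"y":0,"z":-0.056,"yaw":0},{"grip":0.0912,"x":0.13,"y":0,"z":-0.06,"yaw":0}]' >/dev/null
python3 -m crank '[{"grip":0.0912,"x":0,"y":0,"z":0,"yaw":0},{"grip":0.0912,"x":0,"y":0,"z":0,"yaw":0},{"grip":0.0912,"x":0,"y":0,"z":0,"yaw":0},{"grip":0.0912,"x":0,"y":0,"z":0,"yaw":0},{"grip":0.0912,"x":0,"y":0,"z":0,"yaw":0}]'
python3 - <<'E'
from h import *
m,im=shot('scene','pics/s6.png'); m2,i2=shot('top','pics/t6.png')
cv2.imwrite('pics/s6c.png',np.hstack([cv2.resize(im,(400,300)),cv2.resize(im[130:290,60:260],(400,320))[:300]]))
E
```

```text
time_s: 40.23
ee_pos: [442.5, 298.8, 255.4]
ee_rot: [-179.5, -69.7, 9.9]
force: [-0.8, -0.2, -0.6]
gripper_width: 90.9
gripper_force: 0.0
```

View pics/s6c.png

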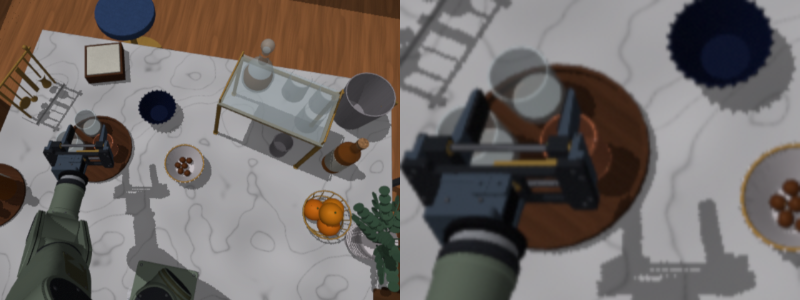

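The final view shows the nuts in the bowl, the copper cup standing on the tray under the raised, open gripper, and everything else in place.

```bash
python3 -c "
from workcell import *
print(job_done())"
```

```text
the job is handed in; nothing more can be done
None
```

The job is handed in at about 40 s of the 64 s allowed: all six nuts are in the white bowl and the empty cup stands released on the tray, as far as the last camera view shows; the call returned no verdict.

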